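# Load the leaning arbor of a sharpening head

### The arm

A 6-joint arm with a two-finger parallel gripper is mounted at the origin on the work surface. World frame = base frame: x ahead of the robot, y to its left, z up, the work surface at z = 0. Lengths are in m, angles in rad, forces in N, time in s.
With the tool pointing down it reaches from about 0.35 to 0.725 m from the base axis. Payload 6 kg.
Tool frame: the origin (TCP) lies on the centre line of the jaws, within the pads' length; the fingertips stand 22 mm ahead of it and the grasp point (between the pads) lies 3 mm ahead of it; x points along the fingers, z is the direction in which the jaws open and shut, and the axes are right-handed (so a half turn about x gives the same grasp; the last joint's range is limited). The gripper opens to 85 mm and grips with 20 to 120 N. Pads are 22 mm wide; open, the fingers measure 114 mm over their backs; the gripper's body (76 mm by 85 mm) begins 54 mm behind the grasp point. The pads swing forward as they close: fully open they stand 13 mm farther back than shut.
Start: joints at [1.662, 0.04, 0.085, 0, -1.615, -0.334], TCP at [0.144, 0.582, 0.253] pointing down, gripper open.
Joint ranges: [-2.56, 2.56], [-1.29, 2.01], [-1.08, 1.49], [-3.29, 1.98], [-2.81, -0.18], [-2.99, 2.99]. Speed limits (rad/s): [2.57, 2.57, 3.01, 3.14, 3.14, 3.14].

### API

Orientations are given as a rotation vector (axis times angle).
In Python, from bench import sense, camera, sign_off, look_for, tip_of gives the robot as it stands.
- The arm moves only by the tool servo_tool, never from a script. Its argument "plan" is a list of rows, each an object of numbers: "tx", "ty", "tz": the shift along the world's x, y, z in mm; "ax", "ay", "az": the turn, a rotation vector about the world's x, y, z in rad. In form: [{"tx": .., "ty": .., "tz": .., "ax": .., "ay": .., "az": ..}, ...]. A call has 1 to 8 rows; each row shifts and turns the pose as measured when the row begins; what a row does not reach is not made up. A row lasts 1/12 s, in which the tool goes at most 41.7 mm and 7.16 degrees, less where a joint would pass 70% of its speed; a pose out of reach is approached as far as the arm can. A call is refused whole if a number of a shift passes 41.7 or a number of a turn 0.125, either way. A call with a gripper value outside its range is refused whole. "claw" is the opening, from 0 (shut) to 1 (fully open), set as the call begins (left out, the last holds). The fingers move at their own pace and stop on an object; the grip force is fixed at half the most. Time passes only in rows, so rows that do not move let the fingers close. It gives the time, the measured TCP pose, the force and the opening at its end, in the units of the state.
- sense(): the state, without advancing time (a new reading comes with each control period).
- camera(name): name is "side" or "top"; returns a dict with "image" (420x560x3 uint8, red, green, blue), "mtx" (3x3 intrinsics, pixels), "R" (3x3) and "t" (3): a world point X has camera coordinates R X + t. Camera axes: x right, y down, z forward; pixel columns grow to the right and rows downward; lengths in m; the calibration is good to about 2 mm. A picture is of the moment at which its call begins. There is no depth.
- sign_off(): hands the job in, once; it reports no verdict.
Trained networks look in the newest picture that a camera, given by its name, has taken for a name from the list of things; names that differ only in an ending like _2 or _b are one class to them, and where a whole thing is asked for, a point or a joint stands for the part that bears it (a point fixed in the world has none). Each returns a list of dicts, best first, with "conf" (0 to 1); they miss things now and then, are a little off and sometimes report something else, mostly with a low value. They report only what shows in the picture. A call takes as long as a camera call. They do not tell look-alikes from the thing itself.
- look_for(camera, target): "extent" ([left, top, right, bottom] in pixels, round what is visible of it).
- tip_of(camera, target): "uv" ([column, row] in pixels: a listed point, or the origin of a listed thing).
The state is a dict: "time_s": time; "joint_pos": joint angles; "dq": joint speeds; "joint_efforts": joint torques, N m; "eef_pos": TCP position; "tcp_rot": TCP orientation; "contact_force": force on the tool from outside, world axes, zero at the start; "ft_torque": the same for the moment, N m; "width": finger opening in m.
Only numpy, scipy, OpenCV 4.12 (cv2) and the standard library are available. Lean on these libraries where they do the work, as an engineer would, in place of code of your own. Each camera call takes 0.05 s, during which the arm holds its last target.

### The job

Load the sharpening head on the bench: slide the abrasive wheel onto its leaning arbor until it lies flat on the shoulder, then the spacer ring onto the wheel, and last the closed cap over the end of the arbor until it sits on the spacer. Let go of everything, and leave the tin, the sanding block and the screwdriver where they are.

Things in the scene. Friction and masses are not known exactly. Their poses are not given: they have to be found in the camera images.
- arbor: Fixed steel post on the sharpening head, 12 mm in diameter, 50 mm long, the last 7 mm tapering to 6 mm, rising from a round steel shoulder 40 mm across and 12 mm deep. It leans 30 degrees from vertical, tip roughly towards the robot, and does not turn. Origin: centre of the shoulder's face at the foot of the post, 125 mm above the bench. z: along the post to its tip; y: level.
- stand: The sharpening head, fixed to the bench: base plate 150 x 120 mm, 14 mm thick, with two grey cheeks (up to 62 mm either side along y with their knobs, top 92 mm above the bench) that hold a grey leaning motor, 72 mm across, under the arbor's shoulder. Origin: centre of the plate's underside; x level, pointing away from the side the arbor leans to; z up.
- wheel: Abrasive wheel: plain rough grey ring, outer diameter 60 mm, 18 mm thick, with a 16 mm through hole. Lies flat on the bench at the start. Origin: its centre, 9 mm from either face; z: its axis. Either face may go down. About 0.11 kg.
- spacer: Spacer: plain aluminium ring, outer diameter 38 mm, 14 mm thick, with a 16 mm through hole. Lies flat on the bench at the start. Origin: its centre, 7 mm from either face; z: its axis. Either face may go down. About 0.05 kg.
- cap: Clamp cap: dark steel round cap with fine ribs, outer diameter 34 mm (36 mm over the ribs, which are only for looks), 30 mm high, closed and bevelled on top, with a 16 mm blind hole 22 mm deep in its underside. It stands on the bench open side down at the start. Origin: centre of the open underside; z: its axis, towards the closed top. It pushes on without turning. About 0.08 kg.
- tin: Bystander: round tin, 72 mm in diameter, 100 mm high, standing. Origin: centre of its underside.
- sanding_block: Bystander: cork sanding block 110 x 60 x 35 mm, lying flat. Origin: centre of its underside; x: its length.
- screwdriver: Bystander: screwdriver lying on the bench. x: along it, towards the tip.
Mind the look-alikes: they are no part of the job. What is meant by the spacer is not yellow, and is the smaller of those in its own colour. What is meant by the wheel is not blue, and is the smaller of those in its own colour.

How it is judged:
On the way, in this order (a step that is already met when the one before it is completed fails the run):
1. the wheel lies flat on the arbor's shoulder (x of wheel in the frame of arbor between -0.004 and 0.004 m and y of wheel in the frame of arbor between -0.004 and 0.004 m and z of wheel in the frame of arbor between 0.0065 and 0.0115 m and angle between the z axis of wheel and the z axis of arbor, either way round below 0.122 rad), for 0.2 s.
2. the spacer lies flat on the wheel, on the arbor (all of step 1 and x of spacer in the frame of arbor between -0.004 and 0.004 m and y of spacer in the frame of arbor between -0.004 and 0.004 m and z of spacer in the frame of arbor between 0.0225 and 0.0275 m and angle between the z axis of spacer and the z axis of arbor, either way round below 0.122 rad), for 0.2 s.
At the end, for the whole second after the job is handed in: Wheel, spacer and cap are on the arbor in this order from the shoulder out, at rest: each within 4 mm of its axis in x and y, within 7 degrees of square, and within 2.5 mm of seated (wheel centre 9 mm, spacer centre 25 mm, cap underside 32 mm above the shoulder), the cap's closed end out (all of step 2 and x of cap in the frame of arbor between -0.004 and 0.004 m and y of cap in the frame of arbor between -0.004 and 0.004 m and z of cap in the frame of arbor between 0.0295 and 0.0345 m and angle between the z axis of cap and the z axis of arbor, either way round below 0.122 rad and angle between cap's own z axis and vertical below 1 rad and linear speed of each of wheel, spacer, cap below 0.02 m/s); the robot touches nothing.
It fails at once if a bystander (tin, sanding block or screwdriver) is shifted more than 30 mm or the tin is tipped (distance of any of tin, sanding_block, screwdriver from where it was at the start of the episode above 0.03 m or angle between tin's own z axis and vertical above 0.4 rad).
It also fails if it takes over 64 s, if anything falls off the work surface, if the arm or the gripper's body presses on something with over 40 N, if the wrist force passes 120 N, or if a joint passes its speed limit or range.

## Working session

There is one attempt and no reset: what is moved stays moved. The work goes in short steps, Python scripts to look and compute and a tool call to move; the robot and the scene stay as the last step left them, time stands still between calls to the robot, and variables do not carry over. Pictures are saved under pics/ and viewed, and the job is handed in when it is done.

Besides the shell and the picture viewer there is one more tool, called after "Emit:" by a JSON object that holds its "method" and its "body". servo_tool: Moves the arm, as the interface text tells. Its arguments: {"type":"object","properties":{"plan":{"type":"array","items":{"type":"object","properties":{"tx":{"type":"number"},"ty":{"type":"number"},"tz":{"type":"number"},"ax":{"type":"number"},"ay":{"type":"number"},"az":{"type":"number"}}}},"claw":{"type":"number"}},"required":["plan"]}

```bash
mkdir -p pics; ls
python3 - <<'E'
from bench import *
import cv2
s=sense(); print({k:s[k] for k in ('time_s','eef_pos','tcp_rot','width')})
for n in ('side','top'):
    c=camera(n); cv2.imwrite(f'pics/{n}0.png',c['image'][:,:,::-1]); print(n,c['mtx'],c['R'],c['t'])
    for t in ('arbor','stand','wheel','spacer','cap','tin','sanding_block','screwdriver'):
        print(n,t,[(list(map(int,d['extent'])),round(d['conf'],2)) for d in look_for(n,t)],[(list(map(lambda v:round(float(v),1),d['uv'])),round(d['conf'],2)) for d in tip_of(n,t)])
print(sense()['time_s'])
E
```

```text
pics
{'time_s': 0.0, 'eef_pos': array([0.1440796 , 0.58212912, 0.25225776]), 'tcp_rot': array([ 1.38426417,  1.0831525 , -1.38666076]), 'width': 0.08534975731708555}
side [[382.0727184    0.         278.81476456]
 [  0.         382.0727184  209.07911734]
 [  0.           0.           1.        ]] [[-0.98778587 -0.1555951   0.00832166]
 [-0.10494756  0.62487682 -0.77363749]
 [ 0.11517419 -0.76506152 -0.63357381]] [0.5773063  0.1350862  0.82956365]
side arbor [([283, 144, 319, 184], 0.96)] [([309.8, 159.3], 0.84)]
side stand [] [([301.9, 191.4], 0.92)]
side wheel [([249, 276, 295, 324], 0.86), ([229, 245, 247, 270], 0.83), ([269, 222, 294, 247], 0.74)] [([273.9, 294.3], 0.74), ([283.8, 232.1], 0.67), ([238.9, 255.9], 0.66)]
side spacer [([291, 357, 314, 381], 0.87), ([238, 336, 268, 366], 0.75), ([339, 375, 367, 403], 0.61)] [([353.1, 384.5], 0.91), ([250.7, 351.1], 0.69), ([306.0, 368.4], 0.66)]
side cap [([305, 252, 324, 270], 0.53)] [([313.2, 263.5], 0.65)]
side tin [([138, 292, 185, 359], 0.71)] [([171.2, 339.6], 0.87)]
side sanding_block [([171, 196, 221, 236], 0.56)] [([196.4, 21
[... 474 characters left out ...]
([305, 196, 361, 256], 0.79)] [([331.3, 225.3], 0.59), ([384.8, 305.6], 0.42)]
top wheel [([264, 208, 284, 231], 0.88), ([235, 183, 254, 203], 0.75), ([196, 208, 224, 239], 0.6)] [([273.3, 221.5], 0.86), ([243.1, 194.5], 0.68), ([210.8, 223.6], 0.66)]
top spacer [([162, 206, 183, 226], 0.74), ([148, 270, 163, 284], 0.61)] [([154.4, 274.4], 0.63), ([169.6, 214.9], 0.61), ([165.0, 248.6], 0.44), ([282.6, 152.9], 0.28)]
top cap [] [([246.4, 247.1], 0.46)]
top tin [([154, 148, 181, 176], 0.79)] [([172.0, 170.1], 0.67)]
top sanding_block [([353, 291, 420, 317], 0.73), ([261, 131, 304, 167], 0.67)] [([280.9, 153.7], 0.95)]
top screwdriver [([353, 290, 419, 313], 0.68)] [([385.2, 301.9], 0.66)]
1.7
```

View pics/side0.png

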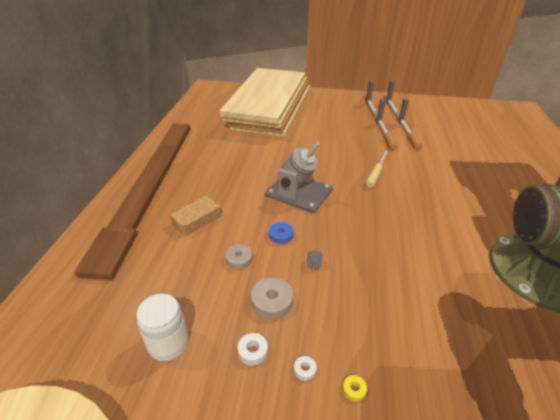

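View pics/top0.png

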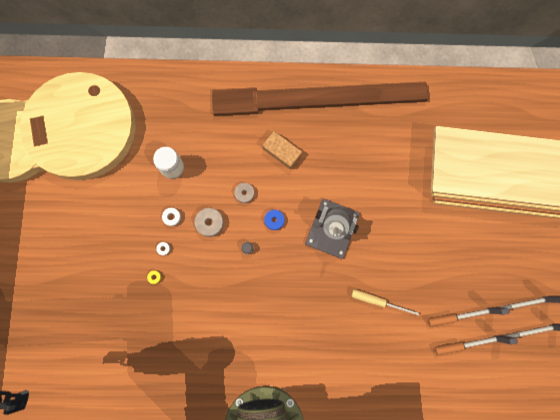

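Run:
```python
import cv2
a=cv2.imread('pics/side0.png')[140:410,130:400]; cv2.imwrite('pics/side0z.png',cv2.resize(a,(594,594),interpolation=cv2.INTER_CUBIC))
a=cv2.imread('pics/top0.png')[130:330,130:390]; cv2.imwrite('pics/top0z.png',cv2.resize(a,(780,600),interpolation=cv2.INTER_CUBIC))
```

```text
(no output)
```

View pics/side0z.png

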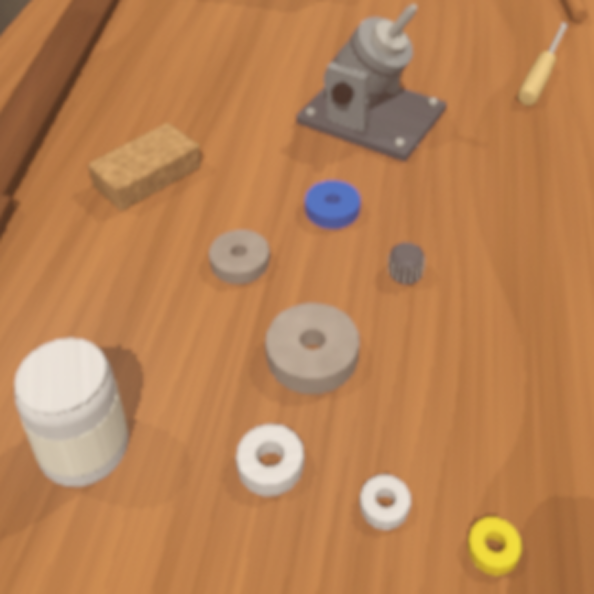

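View pics/top0z.png

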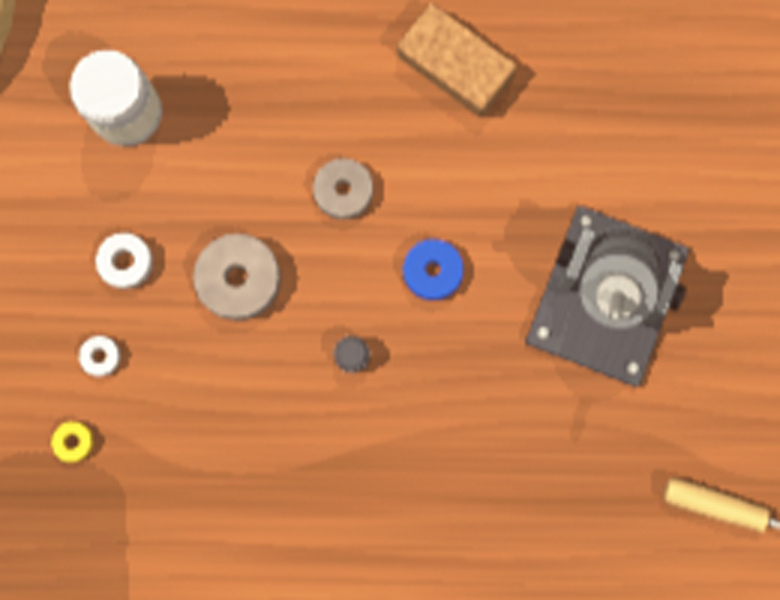

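Run:
```python
import cv2
a=cv2.imread('pics/side0.png')[135:215,255:345]; cv2.imwrite('pics/sA.png',cv2.resize(a,None,fx=7,fy=7,interpolation=cv2.INTER_CUBIC))
a=cv2.imread('pics/top0.png')[190:265,295:370]; cv2.imwrite('pics/tA.png',cv2.resize(a,None,fx=8,fy=8,interpolation=cv2.INTER_CUBIC))
```

```text
(no output)
```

View pics/sA.png

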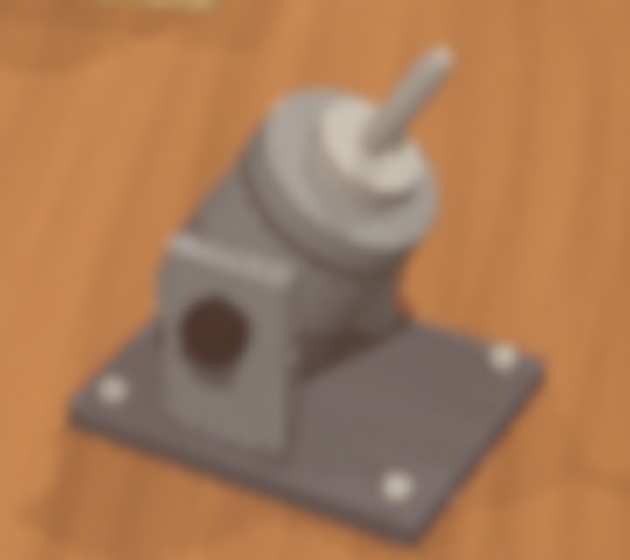

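View pics/tA.png

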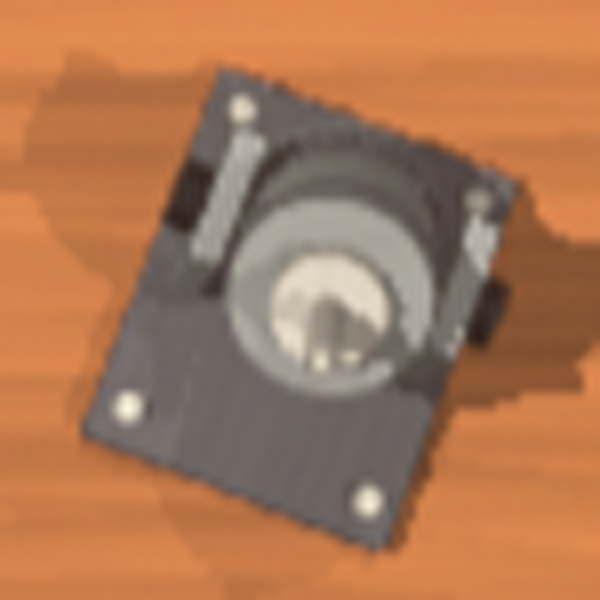

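```bash
cat > h.py <<'E'
import numpy as np, cv2
from scipy.optimize import least_squares
from scipy.spatial.transform import Rotation as Ro
CAM={'side':(np.array([[382.0727184,0,278.81476456],[0,382.0727184,209.07911734],[0,0,1]]),np.array([[-0.98778587,-0.1555951,0.00832166],[-0.10494756,0.62487682,-0.77363749],[0.11517419,-0.76506152,-0.63357381]]),np.array([0.5773063,0.1350862,0.82956365])),
'top':(np.array([[449.6134587,0,278.52548551],[0,449.6134587,210.84106773],[0,0,1]]),np.array([[0.01344347,-0.9996335,0.02349783],[-0.98292406,-0.01752456,-0.18317527],[0.18351993,-0.02063408,-0.98279941]]),np.array([-0.04222932,0.60111996,1.243545]))}
def proj(n,X):
    K,R,t=CAM[n]; p=(R@np.atleast_2d(X).T).T+t; p=p@K.T; return p[:,:2]/p[:,2:]
def ray(n,uv,z):
    K,R,t=CAM[n]; C=-R.T@t; d=R.T@np.linalg.solve(K,[uv[0],uv[1],1]); return C+d*(z-C[2])/d[2]
def tri(us,ut):
    f=lambda X:np.r_[proj('side',X)[0]-us,proj('top',X)[0]-ut]
    r=least_squares(f,[.5,0,.05]); return r.x,r.fun
E
python3 - <<'E'
from h import *
S=lambda a,b:np.array([(a+.5)/7-.5+255,(b+.5)/7-.5+135])
T=lambda a,b:np.array([(a+.5)/8-.5+295,(b+.5)/8-.5+190])
for n in CAM: print(n,-CAM[n][1].T@CAM[n][2])
tc=[T(225,70),T(520,182),T(388,548),T(85,433)]
for p in tc: print(ray('top',p,.014))
for p in [S(75,408),S(415,530),S(545,362)]: print('side',ray('side',p,.014))
print('foot',tri(S(376,147),T(331,309)))
print('tip',tri(S(443,52),T(319,360)))
def res(v):
    X,Y,a,px,py=v; R=Ro.from_euler('z',a).as_matrix()
    r=[]
    # corners: order match by top tc
    cs=[np.array([sx*.075,sy*.06,.014]) for sx,sy in [(1,1),(1,-1),(-1,-1),(-1,1)]]
    W=[R@c+[X,Y,0] for c in cs]
    for w,p in zip(W,tc): r.append(proj('top',w)[0]-p)
    for i,p in [(0,None),(1,S(545,362)),(2,S(415,530)),(3,S(75,408))]: 
        if p is not None and PAIR.get(i) is not None: r.append(proj('side',W[PAIR[i]])[0]-p)
    ax=R@[-.5,0,np.sqrt(.75)]; o=np.array([px,py,.125])
    r+= [proj('side',o)[0]-S(376,147),proj('top',o)[0]-T(331,309)]
    tp=o+.049*ax
    r+= [proj('side',tp)[0]-S(443,55),proj('top',tp)[0]-T(319,358)]
    return np.concatenate(r)
PAIR={}
v=least_squares(res,[.55,-.12,0,.5,-.12]).x
w=[Ro.from_euler('z',v[2]).apply(c)+[v[0],v[1],0] for c in [(.075,.06,.014),(.075,-.06,.014),(-.075,-.06,.014),(-.075,.06,.014)]]
print([proj('side',x)[0] for x in w]); 
best={}
for i,p in [(1,S(545,362)),(2,S(415,530)),(3,S(75,408))]:
    best[i]=int(np.argmin([np.linalg.norm(proj('side',x)[0]-p) for x in w]))
PAIR=best; print(PAIR)
s=least_squares(res,v); print(s.x, s.fun.round(1).reshape(-1,2).tolist())
E
```

```text
side [0.48888765 0.64008102 0.6252934 ]
top [ 0.36320769 -0.00602007  1.3332579 ]
[ 0.65025859 -0.16606969  0.014     ]
[ 0.60940037 -0.27664834  0.014     ]
[ 0.47181719 -0.22525802  0.014     ]
[ 0.5124148  -0.11369509  0.014     ]
side [ 0.64613716 -0.15943656  0.014     ]
side [ 0.51221961 -0.10795753  0.014     ]
side [ 0.47097952 -0.21929519  0.014     ]
foot (array([ 0.5419516 , -0.18862464,  0.12275452]), array([-0.63376314, -0.15487166, -0.03162576,  0.70870544]))
tip (array([ 0.51940507, -0.17756779,  0.16922581]), array([-0.2190033 , -0.05338878, -0.01401287,  0.2451691 ]))
[array([263.43250847, 191.28689246]), array([284.98950136, 169.80528474]), array([332.97544755, 185.04659078]), array([314.19168154, 209.06199304])]
{1: 2, 2: 3, 3: 0}
[ 0.56041292 -0.19408319 -0.35821473  0.54224699 -0.18703481] [[-0.6, -0.5], [-0.0, -0.1], [-0.4, 0.9], [-0.7, 0.4], [0.8, -0.9], [0.5, -0.9], [-1.7, -1.3], [-0.8, -0.6], [-0.5, 0.5], [-0.2, 0.0], [0.2, 0.6]]
```

Run:
```python
from h import *
# segmentation of rings by difference from wood colour
def seg(n,cx,cy,r=16):
    im=cv2.imread(f'pics/{n}0.png').astype(float)
    B,G,R=im[...,0],im[...,1],im[...,2]
    x0,y0=int(cx-r),int(cy-r)
    w=im[y0:y0+2*r,x0:x0+2*r]
    sat=(w.max(2)-w.min(2))/w.max(2)
    return sat,x0,y0,w
for name,us,ut in [('wheel',(239,257),(244,192)),('spacer',(305.5,368),(163,248.5)),('cap',(315,260),(247,248)),('big',(272,298),(208,222))]:
  for n,c in (('side',us),('top',ut)):
    sat,x0,y0,w=seg(n,*c,r=18 if name!='big' else 27)
    m=(sat<(.45)).astype(np.uint8)
    k,l,st,ce=cv2.connectedComponentsWithStats(m)
    i=1+np.argmax(st[1:,4]); 
    print(name,n,(st[i,:2]+[x0,y0]),st[i,2:],(ce[i]+[x0,y0]).round(2))
```

```text
wheel side [225 244] [ 28  25 565] [238.35 256.05]
wheel top [234 183] [ 21  20 309] [243.93 192.42]
spacer side [293 355] [ 24  26 493] [304.6  367.56]
spacer top [156 242] [ 14  14 151] [162.63 248.26]
cap side [306 250] [ 17  19 261] [314.25 259.07]
cap top [241 242] [ 13  12 119] [246.8 247.6]
big side [250 277] [  44   42 1461] [271.6  297.64]
big top [194 208] [ 30  29 635] [208.61 221.82]
```

```bash
cat >> h.py <<'E'
def hullc(n,x,y,r,h,z0=0):
    a=np.linspace(0,2*np.pi,60); P=[np.c_[x+r*np.cos(a),y+r*np.sin(a),0*a+z] for z in (z0,z0+h)]
    p=proj(n,np.vstack(P)).astype(np.float32); H=cv2.convexHull(p); m=cv2.moments(H)
    return np.array([m['m10'],m['m01']])/m['m00'], m['m00']
def loc(us,ut,r,h):
    out=[]
    for w in ((1,0),(0,1),(1,1)):
        f=lambda v:np.r_[w[0]*(hullc('side',*v,r,h)[0]-us),w[1]*(hullc('top',*v,r,h)[0]-ut)]
        s=least_squares(f,[.4,.0]); out.append(s.x.round(4))
    return out,hullc('side',*s.x,r,h)[1],hullc('top',*s.x,r,h)[1]
E
python3 - <<'E'
from h import *
for nm,us,ut,r,h in [('wheel',(238.35,256.05),(243.93,192.42),.03,.018),('spacer',(304.6,367.56),(162.63,248.26),.019,.014),('cap',(314.25,259.07),(246.8,247.6),.0175,.03),('big',(271.6,297.64),(208.61,221.82),.042,.018),('tin',(162,326),(169,163),.036,.1)]:
    print(nm,loc(us,ut,r,h))
for n,uvs,z in (('top',((274,220),(282,150),(172,216),(154,277)),.01),): 
    for u in uvs: print(u,ray(n,u,z))
E
```

```text
wheel ([array([0.6637, 0.0719]), array([0.665 , 0.0712]), array([0.6642, 0.0715])], 575.3860796310473, 331.0015646145912)
spacer ([array([0.4922, 0.3051]), array([0.493, 0.305]), array([0.4924, 0.3051])], 470.42073750589043, 147.4874181917403)
cap ([array([0.4971, 0.06  ]), array([0.4978, 0.0578]), array([0.4973, 0.059 ])], 302.981160589261, 125.47288373066112)
big ([array([0.5721, 0.1706]), array([0.5736, 0.1733]), array([0.5725, 0.1716])], 1384.0075656294357, 656.2594943227014)
tin ([array([0.7407, 0.2945]), array([0.7386, 0.29  ]), array([0.7404, 0.2932])], 2779.5499743879773, 758.9241139465012)
(274, 220) [ 0.58227633 -0.02067653  0.01      ]
(282, 150) [ 0.80063927 -0.04192238  0.01      ]
(172, 216) [0.58906594 0.28256064 0.01      ]
(154, 277) [0.40899293 0.32424975 0.01      ]
```

```bash
cat >> h.py <<'E'
AZ=np.pi-.358
AX=np.array([np.cos(AZ)*.5,np.sin(AZ)*.5,np.sqrt(.75)]); ORG=np.array([.5422,-.1870,.125])
def goalR(xdir,z):
    x=np.array(xdir,float); x/=np.linalg.norm(x); z=np.array(z,float); z-=x*(x@z); z/=np.linalg.norm(z); return np.c_[x,np.cross(z,x),z]
def delta(R,G): return (Ro.from_matrix(G)*Ro.from_matrix(R).inv()).as_rotvec()
JAW=np.array([-np.sin(AZ),np.cos(AZ),0])
def st():
    from bench import sense
    s=sense(); return s,np.array(s['eef_pos']),Ro.from_rotvec(s['tcp_rot']).as_matrix()
E
python3 - <<'E'
from h import *
s,p,R=st(); print(R.round(3),p,s['time_s'],AX,JAW, s['joint_pos'])
for z in (JAW,-JAW): print(delta(R,goalR([0,0,-1],z)))
print(delta(goalR([0,0,-1],JAW),goalR(-AX,JAW)))
E
```

```text
[[ 0.     0.971 -0.24 ]
 [-0.    -0.24  -0.971]
 [-1.     0.     0.   ]] [0.14421212 0.58238923 0.25326267] 1.7 [-0.46829975  0.17520087  0.8660254 ] [-0.35040174 -0.9365995   0.        ] [ 1.66172798e+00  4.01820974e-02  8.47831571e-02  3.01593970e-06
 -1.61548476e+00 -3.33677033e-01]
[ 8.72756000e-05  5.92400725e-06 -1.15254487e-01]
[-8.97396068e-06  1.32209123e-04  3.02633816e+00]
[-1.83469920e-01 -4.90402351e-01  1.68451113e-16]
```

Emit:
{"method": "servo_tool", "body": {"plan": [{"tx":29,"ty":-28,"tz":0,"az":-0.058},{"tx":29,"ty":-28,"tz":0,"az":-0.058},{"tx":29,"ty":-28,"tz":0},{"tx":29,"ty":-28,"tz":0},{"tx":29,"ty":-28,"tz":0},{"tx":29,"ty":-28,"tz":0},{"tx":29,"ty":-28,"tz":0},{"tx":29,"ty":-28,"tz":0}], "claw": 1}}

```text
validation failed for argument at $.pl...
```

Emit:
{"method": "servo_tool", "body": {"plan": [{"tx":29.0,"ty":-28.0,"tz":0.0,"ax":0.0,"ay":0.0,"az":-0.058},{"tx":29.0,"ty":-28.0,"tz":0.0,"ax":0.0,"ay":0.0,"az":-0.058},{"tx":29.0,"ty":-28.0,"tz":0.0,"ax":0.0,"ay":0.0,"az":0.0},{"tx":29.0,"ty":-28.0,"tz":0.0,"ax":0.0,"ay":0.0,"az":0.0},{"tx":29.0,"ty":-28.0,"tz":0.0,"ax":0.0,"ay":0.0,"az":0.0},{"tx":29.0,"ty":-28.0,"tz":0.0,"ax":0.0,"ay":0.0,"az":0.0},{"tx":29.0,"ty":-28.0,"tz":0.0,"ax":0.0,"ay":0.0,"az":0.0},{"tx":29.0,"ty":-28.0,"tz":0.0,"ax":0.0,"ay":0.0,"az":0.0}], "claw": 1.0}}

```text
time_s: 2.37
eef_pos: [0.3772, 0.3526, 0.2508]
tcp_rot: [1.462, 1.02, -1.464]
contact_force: [0.2, 1.0, 0.7]
width: 0.085
```

Emit:
{"method": "servo_tool", "body": {"plan": [{"tx":29.0,"ty":-28.0,"tz":0.0,"ax":0.0,"ay":0.0,"az":0.0},{"tx":29.0,"ty":-28.0,"tz":0.0,"ax":0.0,"ay":0.0,"az":0.0},{"tx":29.0,"ty":-28.0,"tz":0.0,"ax":0.0,"ay":0.0,"az":0.0},{"tx":29.0,"ty":-28.0,"tz":0.0,"ax":0.0,"ay":0.0,"az":0.0},{"tx":29.0,"ty":-28.0,"tz":0.0,"ax":0.0,"ay":0.0,"az":0.0},{"tx":29.0,"ty":-28.0,"tz":0.0,"ax":0.0,"ay":0.0,"az":0.0},{"tx":29.0,"ty":-28.0,"tz":-20.0,"ax":0.0,"ay":0.0,"az":0.0},{"tx":29.0,"ty":-28.0,"tz":-30.0,"ax":0.0,"ay":0.0,"az":0.0}], "claw": 1.0}}

```text
time_s: 3.03
eef_pos: [0.6091, 0.1256, 0.2157]
tcp_rot: [1.476, 1.018, -1.449]
contact_force: [0.8, 0.8, -0.6]
width: 0.0852
```

Emit:
{"method": "servo_tool", "body": {"plan": [{"tx":27.0,"ty":-27.0,"tz":-25.0,"ax":0.0,"ay":0.0,"az":0.0},{"tx":26.0,"ty":-26.0,"tz":-25.0,"ax":0.0,"ay":0.0,"az":0.0},{"tx":0.0,"ty":0.0,"tz":-25.0,"ax":0.0,"ay":0.0,"az":0.0},{"tx":0.0,"ty":0.0,"tz":-15.0,"ax":0.0,"ay":0.0,"az":0.0},{"tx":0.0,"ty":0.0,"tz":0.0,"ax":0.0,"ay":0.0,"az":0.0}], "claw": 1.0}}

```text
time_s: 3.45
eef_pos: [0.6595, 0.0679, 0.1197]
tcp_rot: [1.477, 1.015, -1.464]
contact_force: [-0.3, -0.2, -0.9]
width: 0.0858
```

Run:
```python
from h import *
from bench import *
s,p,R=st(); print(R.round(3),p,s['time_s'],delta(R,goalR([0,0,-1],JAW)),s['joint_pos'].round(2),s['contact_force'])
for n in ('side','top'):
    im=np.ascontiguousarray(camera(n)['image'][:,:,::-1]); 
    for q,c in ((p+R@[.022,0,0],(0,255,0)),(np.array([.6642,.0715,.018]),(0,0,255))):
        u=proj(n,q)[0]; cv2.circle(im,tuple(int(round(v)) for v in u),1,c,-1); print(n,u)
    c=proj(n,p)[0].astype(int); a=im[max(0,c[1]-60):c[1]+60,max(0,c[0]-60):c[0]+60]; cv2.imwrite(f'pics/{n}1.png',cv2.resize(a,None,fx=4,fy=4,interpolation=cv2.INTER_CUBIC))
```

```text
[[ 0.006  0.935 -0.354]
 [ 0.003 -0.354 -0.935]
 [-1.     0.005 -0.005]] [0.65948704 0.06786847 0.11968544] 3.45 [-0.00313842  0.00635751  0.00382278] [ 0.4   0.22  0.04 -0.   -1.38  0.81] [-0.30310082 -0.18786715 -0.86419567]
side [238.26441297 224.8794361 ]
side [237.98709993 252.80746303]
top [243.40681366 187.30733425]
top [243.67549049 192.0425024 ]
```

View pics/side1.png

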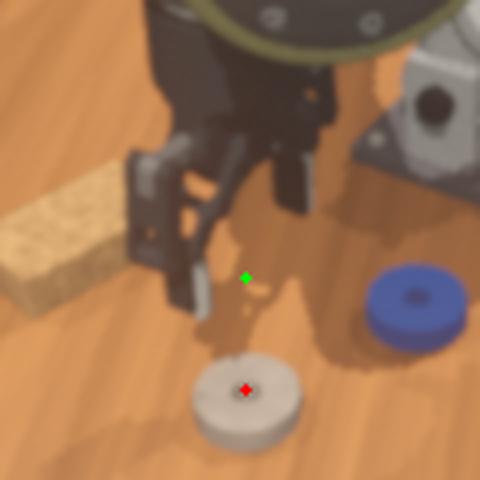

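View pics/top1.png

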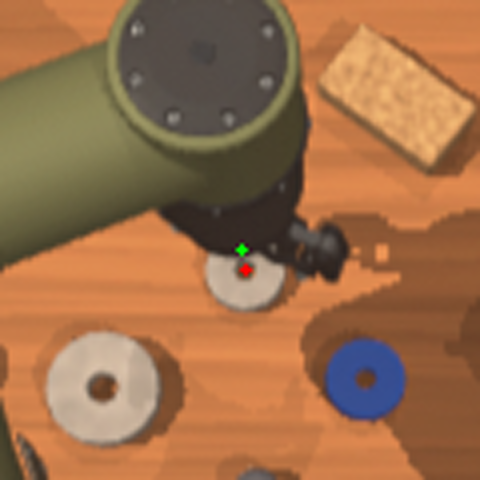

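Emit:
{"method": "servo_tool", "body": {"plan": [{"tx":5.0,"ty":4.0,"tz":-30.0,"ax":-0.003,"ay":0.006,"az":0.004},{"tx":0.0,"ty":0.0,"tz":-30.0,"ax":0.0,"ay":0.0,"az":0.0},{"tx":0.0,"ty":0.0,"tz":-20.0,"ax":0.0,"ay":0.0,"az":0.0},{"tx":0.0,"ty":0.0,"tz":-10.0,"ax":0.0,"ay":0.0,"az":0.0},{"tx":0.0,"ty":0.0,"tz":-4.0,"ax":0.0,"ay":0.0,"az":0.0},{"tx":0.0,"ty":0.0,"tz":0.0,"ax":0.0,"ay":0.0,"az":0.0}], "claw": 1.0}}

```text
time_s: 4.05
eef_pos: [0.6716, 0.0776, 0.0432]
tcp_rot: [1.482, 1.01, -1.437]
contact_force: [0.2, -0.7, -0.7]
width: 0.0853
```

```bash
cat >> h.py <<'E'
def rel(G,goal):
    s,p,R=st(); print('t',round(s['time_s'],2),'p',p.round(4),'need mm',((np.array(goal)-p)*1000).round(1),'rot',delta(R,G).round(3),'F',np.round(s['contact_force'],1),'w',round(s['width'],4))
E
python3 -c "
from h import *
rel(goalR([0,0,-1],JAW),[.6642,.0715,.024])"
```

```text
t 4.05 p [0.6716 0.0776 0.0432] need mm [ -7.4  -6.1 -19.2] rot [-0.005  0.028 -0.008] F [ 0.2 -0.7 -0.7] w 0.0853
```

Emit:
{"method": "servo_tool", "body": {"plan": [{"tx":-7.0,"ty":-6.0,"tz":-8.0,"ax":-0.005,"ay":0.028,"az":-0.008},{"tx":0.0,"ty":0.0,"tz":-7.0,"ax":0.0,"ay":0.0,"az":0.0},{"tx":0.0,"ty":0.0,"tz":0.0,"ax":0.0,"ay":0.0,"az":0.0}], "claw": 1.0}}

```text
time_s: 4.3
eef_pos: [0.6662, 0.0724, 0.0328]
tcp_rot: [1.471, 1.017, -1.463]
contact_force: [0.2, 0.0, -0.6]
width: 0.0852
```

```bash
python3 -c "
from h import *
rel(goalR([0,0,-1],JAW),[.6642,.0715,.024])"
```

```text
t 4.3 p [0.6662 0.0724 0.0328] need mm [-2.  -0.9 -8.8] rot [-0.001  0.004 -0.001] F [ 0.2  0.  -0.6] w 0.0852
```

Emit:
{"method": "servo_tool", "body": {"plan": [{"tx":-2.0,"ty":-1.0,"tz":-8.0,"ax":0.0,"ay":0.004,"az":0.0},{"tx":0.0,"ty":0.0,"tz":-2.0,"ax":0.0,"ay":0.0,"az":0.0},{"tx":0.0,"ty":0.0,"tz":0.0,"ax":0.0,"ay":0.0,"az":0.0}], "claw": 1.0}}

```text
time_s: 4.55
eef_pos: [0.665, 0.0712, 0.0237]
tcp_rot: [1.471, 1.018, -1.465]
contact_force: [0.7, 0.4, 0.1]
width: 0.0853
```

Run:
```python
from h import *
from bench import *
rel(goalR([0,0,-1],JAW),[.6642,.0715,.022])
s,p,R=st()
n='side';im=np.ascontiguousarray(camera(n)['image'][:,:,::-1]) 
c=proj(n,p)[0].astype(int); a=im[c[1]-40:c[1]+40,c[0]-40:c[0]+40]; cv2.imwrite(f'pics/{n}2.png',cv2.resize(a,None,fx=7,fy=7,interpolation=cv2.INTER_CUBIC))
```

```text
t 4.55 p [0.665  0.0712 0.0237] need mm [-0.8  0.3 -1.7] rot [-0.002  0.002 -0.   ] F [0.7 0.4 0.1] w 0.0853
```

View pics/side2.png

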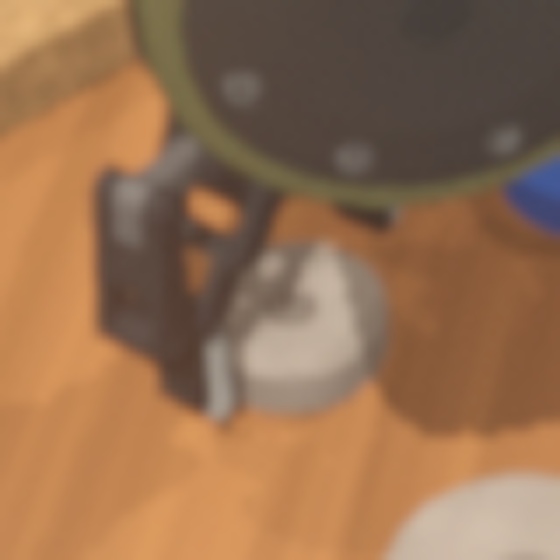

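Emit:
{"method": "servo_tool", "body": {"plan": [{"tx":0.0,"ty":0.0,"tz":0.0,"ax":0.0,"ay":0.0,"az":0.0},{"tx":0.0,"ty":0.0,"tz":0.0,"ax":0.0,"ay":0.0,"az":0.0},{"tx":0.0,"ty":0.0,"tz":0.0,"ax":0.0,"ay":0.0,"az":0.0},{"tx":0.0,"ty":0.0,"tz":0.0,"ax":0.0,"ay":0.0,"az":0.0},{"tx":0.0,"ty":0.0,"tz":0.0,"ax":0.0,"ay":0.0,"az":0.0},{"tx":0.0,"ty":0.0,"tz":0.0,"ax":0.0,"ay":0.0,"az":0.0}], "claw": 0.0}}

```text
time_s: 5.1
eef_pos: [0.6653, 0.0713, 0.0248]
tcp_rot: [1.471, 1.018, -1.464]
contact_force: [-0.4, -0.1, -0.3]
width: 0.0579
```

Emit:
{"method": "servo_tool", "body": {"plan": [{"tx":0.0,"ty":0.0,"tz":10.0,"ax":0.0,"ay":0.0,"az":0.0},{"tx":0.0,"ty":0.0,"tz":30.0,"ax":0.0,"ay":0.0,"az":0.0},{"tx":0.0,"ty":-10.0,"tz":40.0,"ax":0.0,"ay":0.0,"az":0.0},{"tx":0.0,"ty":-15.0,"tz":40.0,"ax":0.0,"ay":0.0,"az":0.0},{"tx":0.0,"ty":-20.0,"tz":40.0,"ax":0.0,"ay":0.0,"az":0.0},{"tx":-5.0,"ty":-30.0,"tz":30.0,"ax":0.0,"ay":0.0,"az":0.0}], "claw": 0.0}}

```text
time_s: 5.6
eef_pos: [0.6531, 0.0003, 0.2068]
tcp_rot: [1.452, 1.03, -1.48]
contact_force: [0.9, -0.2, -0.0]
width: 0.0577
```

Run:
```python
from h import *
from bench import *
rel(goalR([0,0,-1],JAW),ORG+AX*.1)
s,p,R=st()
for n in('side','top'):
  im=np.ascontiguousarray(camera(n)['image'][:,:,::-1]) 
  c=proj(n,p)[0].astype(int); a=im[max(0,c[1]-40):c[1]+40,c[0]-40:c[0]+40]; cv2.imwrite(f'pics/{n}3.png',cv2.resize(a,None,fx=7,fy=7,interpolation=cv2.INTER_CUBIC))
  cv2.imwrite(f'pics/{n}3f.png',im)
```

```text
t 5.6 p [6.531e-01 3.000e-04 2.068e-01] need mm [-157.8 -169.8    4.8] rot [ 0.002 -0.018 -0.006] F [ 0.9 -0.2 -0. ] w 0.0577
```

View pics/side3.png

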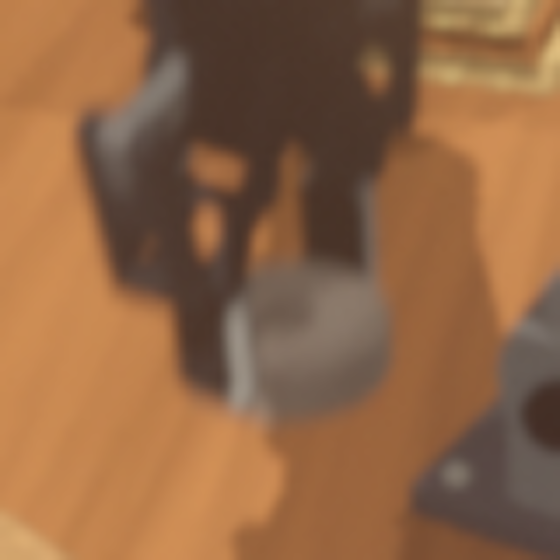

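Emit:
{"method": "servo_tool", "body": {"plan": [{"tx":-15.0,"ty":-15.0,"tz":35.0,"ax":0.0,"ay":0.0,"az":0.0},{"tx":-27.0,"ty":-25.0,"tz":10.0,"ax":-0.03,"ay":-0.08,"az":0.0},{"tx":-27.0,"ty":-25.0,"tz":0.0,"ax":-0.037,"ay":-0.1,"az":0.0},{"tx":-27.0,"ty":-25.0,"tz":0.0,"ax":-0.037,"ay":-0.1,"az":0.0},{"tx":-27.0,"ty":-25.0,"tz":0.0,"ax":-0.037,"ay":-0.1,"az":0.0},{"tx":-26.0,"ty":-25.0,"tz":0.0,"ax":-0.03,"ay":-0.08,"az":0.0},{"tx":-20.0,"ty":-20.0,"tz":0.0,"ax":0.0,"ay":0.0,"az":0.0},{"tx":0.0,"ty":0.0,"tz":0.0,"ax":0.0,"ay":0.0,"az":0.0}], "claw": 0.0}}

```text
time_s: 6.37
eef_pos: [0.4866, -0.1623, 0.2465]
tcp_rot: [1.575, 0.593, -1.115]
contact_force: [0.8, -0.2, -0.6]
width: 0.0573
```

Run:
```python
from h import *
from bench import *
rel(goalR(-AX,JAW),ORG+AX*.1)
```

```text
t 6.37 p [ 0.4866 -0.1623  0.2465] need mm [  8.8  -7.2 -34.9] rot [-0.008 -0.033  0.003] F [ 0.8 -0.2 -0.6] w 0.0573
```

Emit:
{"method": "servo_tool", "body": {"plan": [{"tx":3.0,"ty":-3.0,"tz":-16.0,"ax":-0.008,"ay":-0.033,"az":0.003},{"tx":3.0,"ty":-3.0,"tz":-16.0,"ax":0.0,"ay":0.0,"az":0.0},{"tx":0.0,"ty":0.0,"tz":0.0,"ax":0.0,"ay":0.0,"az":0.0}], "claw": 0.0}}

```text
time_s: 6.62
eef_pos: [0.4905, -0.1694, 0.2156]
tcp_rot: [1.589, 0.563, -1.081]
contact_force: [-0.6, -0.8, -2.3]
width: 0.0577
```

```bash
cat >> h.py <<'E'
def shot(tag,off,r,hh,parts=True):
    """overlay predicted part outline (centre at TCP+off along tool x) and arbor model"""
    from bench import camera
    s,p,R=st()
    a=np.linspace(0,2*np.pi,61); ring=np.c_[0*a,np.cos(a),np.sin(a)]
    Ra=goalR(-AX,JAW)
    for n in('side','top'):
        im=np.ascontiguousarray(camera(n)['image'][:,:,::-1]); f=7
        c=proj(n,p+R[:,0]*off)[0].astype(int)-40; c=np.maximum(c,0)
        raw=cv2.resize(im[c[1]:c[1]+80,c[0]:c[0]+80],None,fx=f,fy=f,interpolation=cv2.INTER_CUBIC); z=raw.copy()
        def dl(P,col):
            q=((proj(n,P)-c+.5)*f-.5).round().astype(np.int32); cv2.polylines(z,[q.reshape(-1,1,2)],False,col,1)
        for e in(-hh/2,hh/2):
            dl(p+(ring*r+[off+e,0,0])@R.T,(0,255,0))
        dl(p+(ring*.008+[off-hh/2,0,0])@R.T,(0,255,255))
        dl(np.array([ORG,ORG+.05*AX]),(0,0,255)); dl(ORG+(ring*.02)@Ra.T,(0,0,255)); dl(ORG+AX*.043+(ring*.006)@Ra.T,(0,0,255))
        cv2.imwrite(f'pics/{tag}_{n}.png',z)
    d=p+R[:,0]*off-ORG; B=np.c_[np.cross(-JAW,AX),-JAW,AX]
    print('part centre in arbor',(d@B*1000).round(1))
E
python3 - <<'E'
from h import *
rel(goalR(-AX,JAW),ORG+AX*.0943)
shot('w1',.0153,.03,.018)
E
```

```text
t 6.62 p [ 0.4905 -0.1694  0.2156] need mm [ 7.5 -1.1 -8.9] rot [-0.003  0.007  0.002] F [-0.6 -0.8 -2.3] w 0.0577
part centre in arbor [-1.9 -1.5 90.5]
```

View pics/w1_side.png

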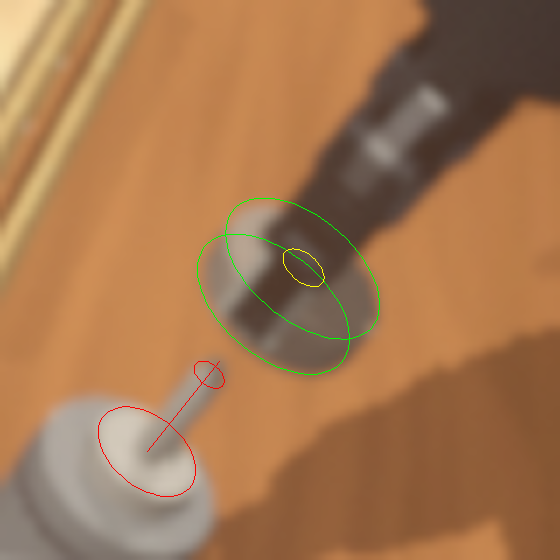

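View pics/w1_top.png

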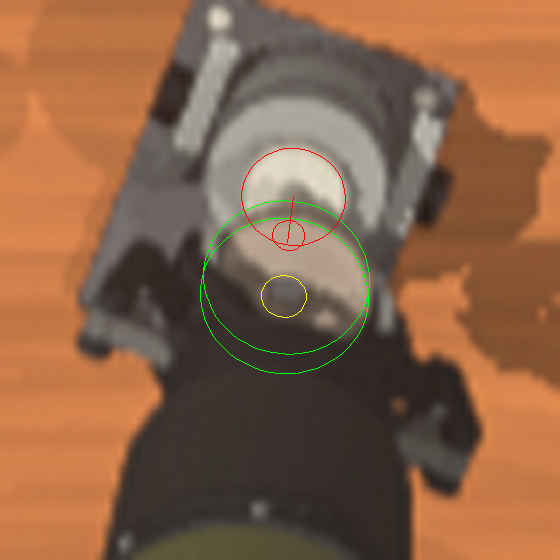

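Emit:
{"method": "servo_tool", "body": {"plan": [{"tx":5.0,"ty":-1.0,"tz":-6.0,"ax":-0.003,"ay":0.007,"az":0.002},{"tx":4.0,"ty":-1.0,"tz":-6.0,"ax":0.0,"ay":0.0,"az":0.0},{"tx":0.0,"ty":0.0,"tz":0.0,"ax":0.0,"ay":0.0,"az":0.0}], "claw": 0.0}}

```text
time_s: 6.97
eef_pos: [0.5028, -0.1705, 0.2096]
tcp_rot: [1.583, 0.564, -1.08]
contact_force: [-0.2, -0.2, -1.1]
width: 0.0578
```

Run:
```python
from h import *
rel(goalR(-AX,JAW),ORG+AX*.0803)
shot('w2',.0153,.03,.018)
```

```text
t 6.97 p [ 0.5028 -0.1705  0.2096] need mm [  1.8  -2.4 -15.1] rot [ 0.001  0.006 -0.002] F [-0.2 -0.2 -1.1] w 0.0578
part centre in arbor [ 5.4  1.7 79.3]
```

View pics/w2_side.png

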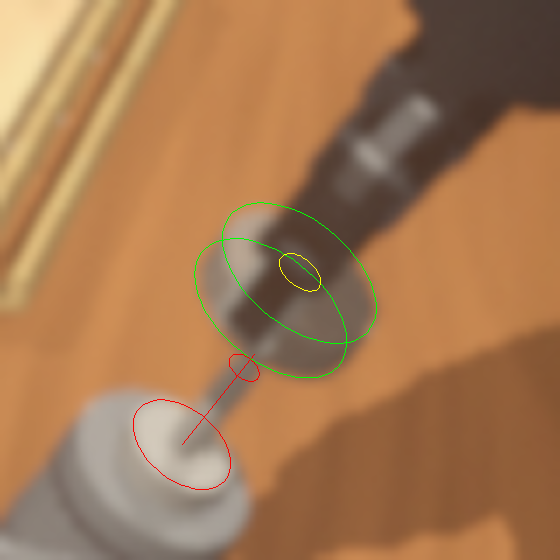

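View pics/w2_top.png

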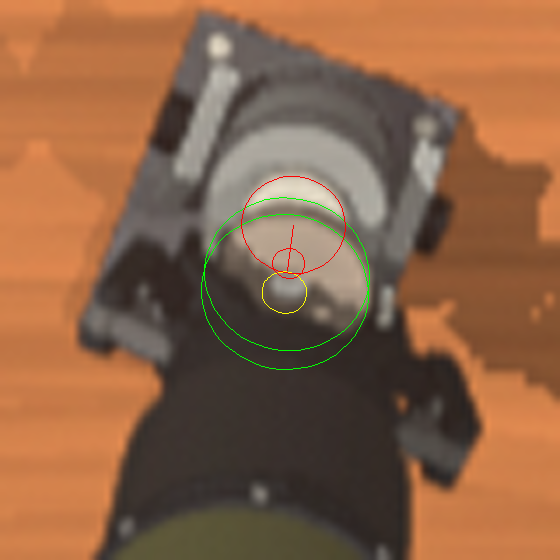

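Emit:
{"method": "servo_tool", "body": {"plan": [{"tx":0.0,"ty":-1.0,"tz":-3.0,"ax":0.0,"ay":0.005,"az":0.0},{"tx":0.0,"ty":-1.0,"tz":-3.0,"ax":0.0,"ay":0.0,"az":0.0},{"tx":0.0,"ty":0.0,"tz":0.0,"ax":0.0,"ay":0.0,"az":0.0},{"tx":0.0,"ty":0.0,"tz":0.0,"ax":0.0,"ay":0.0,"az":0.0}], "claw": 0.0}}

```text
time_s: 7.4
eef_pos: [0.503, -0.1726, 0.2046]
tcp_rot: [1.58, 0.567, -1.085]
contact_force: [-0.1, 0.5, -1.3]
width: 0.0578
```

```bash
cat >> h.py <<'E'
def arb(off):
    s,p,R=st(); B=np.c_[np.cross(-JAW,AX),-JAW,AX]; print('part centre in arbor',((p+R[:,0]*off-ORG)@B*1000).round(1))
E
python3 - <<'E'
from h import *
rel(goalR(-AX,JAW),ORG+AX*.0803); arb(.0153)
from bench import *
for i in range(3): camera('top'); rel(goalR(-AX,JAW),ORG+AX*.0803)
E
```

```text
t 7.4 p [ 0.503  -0.1726  0.2046] need mm [  1.6  -0.3 -10. ] rot [ 0.002  0.001 -0.002] F [-0.1  0.5 -1.3] w 0.0578
part centre in arbor [ 3.7 -0.3 74.5]
t 7.45 p [ 0.503  -0.1726  0.2045] need mm [ 1.6 -0.3 -9.9] rot [ 0.002  0.001 -0.002] F [-0.1  0.6 -1.5] w 0.0575
t 7.5 p [ 0.503  -0.1726  0.2046] need mm [  1.6  -0.3 -10.1] rot [ 0.002  0.001 -0.002] F [ 1.1 -0.7 -1.6] w 0.0576
t 7.55 p [ 0.503  -0.1726  0.2047] need mm [  1.6  -0.4 -10.1] rot [ 0.002  0.001 -0.002] F [-0.5 -0.6 -1.1] w 0.0578
```

Emit:
{"method": "servo_tool", "body": {"plan": [{"tx":-1.5,"ty":0.5,"tz":-3.0,"ax":0.002,"ay":0.0,"az":0.0},{"tx":0.0,"ty":0.0,"tz":-3.5,"ax":0.0,"ay":0.0,"az":0.0},{"tx":0.0,"ty":0.0,"tz":0.0,"ax":0.0,"ay":0.0,"az":0.0}], "claw": 0.0}}

```text
time_s: 7.8
eef_pos: [0.5014, -0.172, 0.198]
tcp_rot: [1.583, 0.568, -1.083]
contact_force: [0.8, 0.3, -1.9]
width: 0.0577
```

Run:
```python
from h import *
rel(goalR(-AX,JAW),ORG+AX*.0703); arb(.0153)
shot('w3',.0153,.03,.018)
```

```text
t 7.8 p [ 0.5014 -0.172   0.198 ] need mm [  7.9  -2.7 -12.1] rot [-0.001  0.002 -0.002] F [ 0.8  0.3 -1.9] w 0.0577
part centre in arbor [-1.1 -0.2 69.7]
part centre in arbor [-1.1 -0.2 69.7]
```

View pics/w3_side.png

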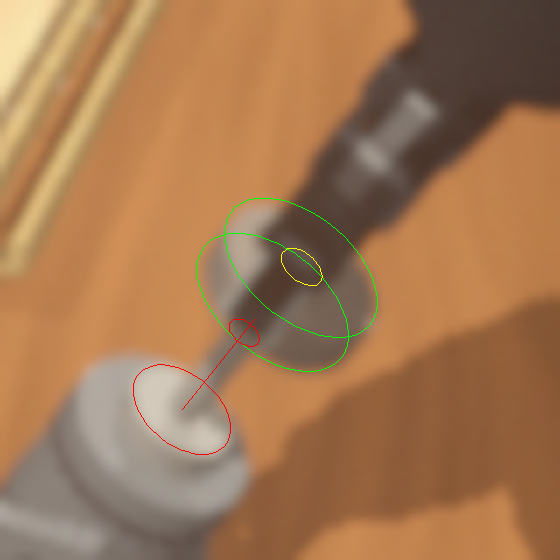

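View pics/w3_top.png

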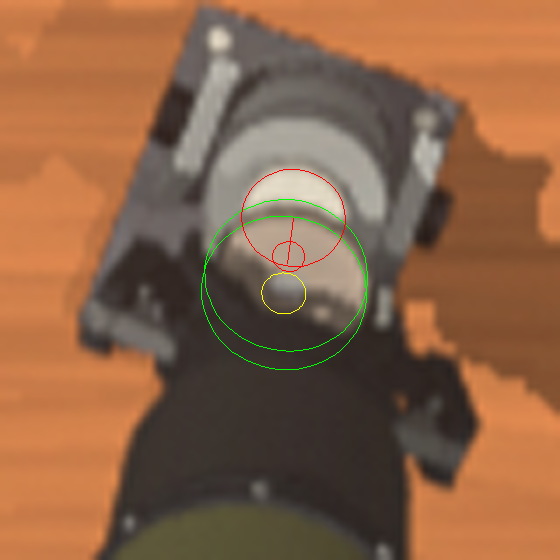

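Emit:
{"method": "servo_tool", "body": {"plan": [{"tx":2.2,"ty":-1.0,"tz":-4.5,"ax":0.0,"ay":0.0,"az":0.0},{"tx":2.2,"ty":-1.0,"tz":-4.5,"ax":0.0,"ay":0.0,"az":0.0},{"tx":2.2,"ty":-1.0,"tz":-4.5,"ax":0.0,"ay":0.0,"az":0.0},{"tx":0.0,"ty":0.0,"tz":0.0,"ax":0.0,"ay":0.0,"az":0.0}], "claw": 0.0}}

```text
time_s: 8.23
eef_pos: [0.509, -0.1752, 0.1843]
tcp_rot: [1.583, 0.567, -1.081]
contact_force: [0.2, 0.9, -0.9]
width: 0.0575
```

Run:
```python
from h import *
rel(goalR(-AX,JAW),ORG+AX*.0243); arb(.0153)
```

```text
t 8.23 p [ 0.509  -0.1752  0.1843] need mm [ 21.8  -7.6 -38.3] rot [-0.     0.004 -0.002] F [ 0.2  0.9 -0.9] w 0.0575
part centre in arbor [-0.8 -0.5 53.7]
```

Emit:
{"method": "servo_tool", "body": {"plan": [{"tx":2.2,"ty":-0.8,"tz":-4.2,"ax":0.0,"ay":0.0,"az":0.0},{"tx":2.2,"ty":-0.8,"tz":-4.2,"ax":0.0,"ay":0.0,"az":0.0},{"tx":2.2,"ty":-0.8,"tz":-4.2,"ax":0.0,"ay":0.0,"az":0.0},{"tx":0.0,"ty":0.0,"tz":0.0,"ax":0.0,"ay":0.0,"az":0.0}], "claw": 0.0}}

```text
time_s: 8.57
eef_pos: [0.5169, -0.1778, 0.1707]
tcp_rot: [1.584, 0.567, -1.08]
contact_force: [2.5, 1.7, -1.0]
width: 0.0574
```

Run:
```python
from h import *
rel(goalR(-AX,JAW),ORG+AX*.0243); arb(.0153)
shot('w4',.0153,.03,.018)
```

```text
t 8.57 p [ 0.5169 -0.1778  0.1707] need mm [ 13.9  -4.9 -24.6] rot [-0.     0.005 -0.003] F [ 2.5  1.7 -1. ] w 0.0574
part centre in arbor [-0.4 -0.2 37.7]
part centre in arbor [-0.4 -0.2 37.7]
```

View pics/w4_side.png

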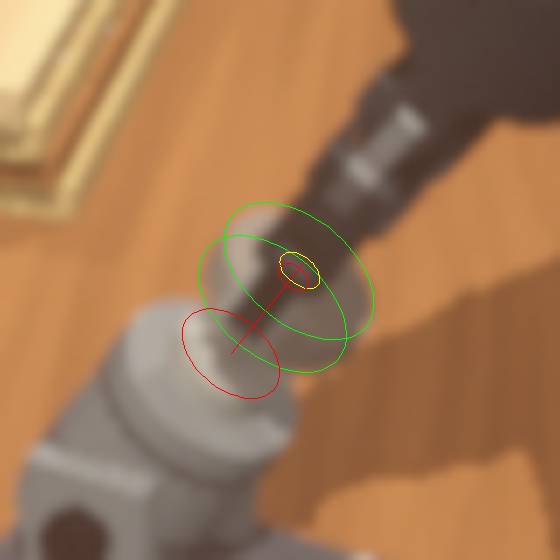

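View pics/w4_top.png

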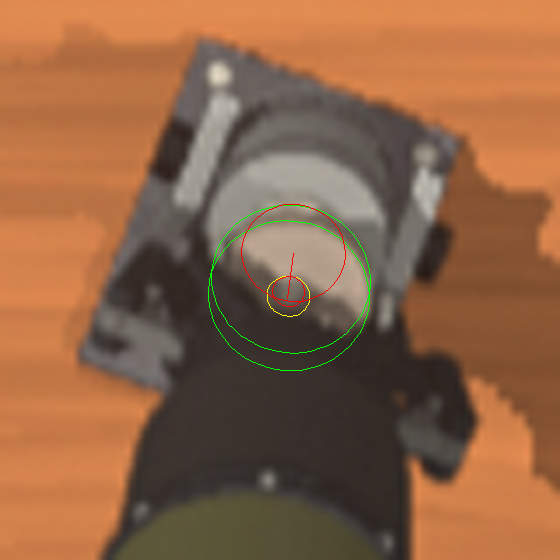

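Emit:
{"method": "servo_tool", "body": {"plan": [{"tx":2.8,"ty":-0.3,"tz":-4.2,"ax":0.0,"ay":0.0,"az":0.0},{"tx":2.4,"ty":-0.6,"tz":-4.2,"ax":0.0,"ay":0.0,"az":0.0},{"tx":2.2,"ty":-0.8,"tz":-4.2,"ax":0.0,"ay":0.0,"az":0.0},{"tx":0.0,"ty":0.0,"tz":0.0,"ax":0.0,"ay":0.0,"az":0.0}], "claw": 0.0}}

```text
time_s: 9.0
eef_pos: [0.5243, -0.1797, 0.1572]
tcp_rot: [1.583, 0.567, -1.082]
contact_force: [-0.5, -0.7, -1.7]
width: 0.0575
```

Run:
```python
from h import *
rel(goalR(-AX,JAW),ORG+AX*.0243); arb(.0153)
```

```text
t 9.0 p [ 0.5243 -0.1797  0.1572] need mm [  6.6  -3.  -11.2] rot [-0.     0.004 -0.002] F [-0.5 -0.7 -1.7] w 0.0575
part centre in arbor [-0.6  0.5 22.3]
```

13 mm to go.

Emit:
{"method": "servo_tool", "body": {"plan": [{"tx":2.2,"ty":-0.8,"tz":-4.0,"ax":0.0,"ay":0.0,"az":0.0},{"tx":2.2,"ty":-0.8,"tz":-4.0,"ax":0.0,"ay":0.0,"az":0.0},{"tx":0.5,"ty":-0.2,"tz":-1.5,"ax":0.0,"ay":0.0,"az":0.0},{"tx":0.0,"ty":0.0,"tz":0.0,"ax":0.0,"ay":0.0,"az":0.0}], "claw": 0.0}}

```text
time_s: 9.33
eef_pos: [0.5298, -0.1819, 0.1465]
tcp_rot: [1.583, 0.567, -1.082]
contact_force: [-2.5, 2.5, 1.1]
width: 0.0578
```

Run:
```python
from h import *
rel(goalR(-AX,JAW),ORG+AX*.0243); arb(.0153)
```

```text
t 9.33 p [ 0.5298 -0.1819  0.1465] need mm [ 1.1 -0.8 -0.5] rot [ 0.     0.004 -0.002] F [-2.5  2.5  1.1] w 0.0578
part centre in arbor [-0.8  0.4 10.1]
```

Emit:
{"method": "servo_tool", "body": {"plan": [{"tx":0.7,"ty":-0.3,"tz":-1.5,"ax":0.0,"ay":0.0,"az":0.0},{"tx":0.5,"ty":-0.2,"tz":-1.0,"ax":0.0,"ay":0.0,"az":0.0}], "claw": 0.0}}

```text
time_s: 9.5
eef_pos: [0.5303, -0.1823, 0.1468]
tcp_rot: [1.583, 0.566, -1.083]
contact_force: [-9.4, 5.3, 5.4]
width: 0.0576
```

Run:
```python
from h import *
rel(goalR(-AX,JAW),ORG+AX*.0243); arb(.0153)
```

```text
t 9.5 p [ 0.5303 -0.1823  0.1468] need mm [ 0.5 -0.4 -0.8] rot [ 0.     0.003 -0.001] F [-9.4  5.3  5.4] w 0.0576
part centre in arbor [-0.1  0.2 10. ]
```

Emit:
{"method": "servo_tool", "body": {"plan": [{"tx":0.0,"ty":0.0,"tz":0.0,"ax":0.0,"ay":0.0,"az":0.0},{"tx":0.0,"ty":0.0,"tz":0.0,"ax":0.0,"ay":0.0,"az":0.0},{"tx":0.0,"ty":0.0,"tz":0.0,"ax":0.0,"ay":0.0,"az":0.0},{"tx":-2.0,"ty":0.8,"tz":4.0,"ax":0.0,"ay":0.0,"az":0.0},{"tx":-10.0,"ty":4.0,"tz":18.0,"ax":0.0,"ay":0.0,"az":0.0},{"tx":-17.0,"ty":6.5,"tz":32.0,"ax":0.0,"ay":0.0,"az":0.0},{"tx":-17.0,"ty":6.5,"tz":32.0,"ax":0.0,"ay":0.0,"az":0.0}], "claw": 1.0}}

```text
time_s: 10.08
eef_pos: [0.4809, -0.1653, 0.2275]
tcp_rot: [1.577, 0.573, -1.097]
contact_force: [1.6, 0.3, 1.7]
width: 0.0858
```

Run:
```python
from h import *
rel(goalR([0,0,-1],JAW),[.4924,.3051,.1]); arb(.0153)
from bench import *
im=camera('side')['image'][:,:,::-1]
cv2.imwrite('pics/s5.png',cv2.resize(im[110:210,250:350],None,fx=6,fy=6,interpolation=cv2.INTER_CUBIC))
```

```text
t 10.08 p [ 0.4809 -0.1653  0.2275] need mm [  11.5  470.4 -127.5] rot [0.185 0.48  0.   ] F [1.6 0.3 1.7] w 0.0858
part centre in arbor [ -5.2  -1.2 106. ]
```

View pics/s5.png

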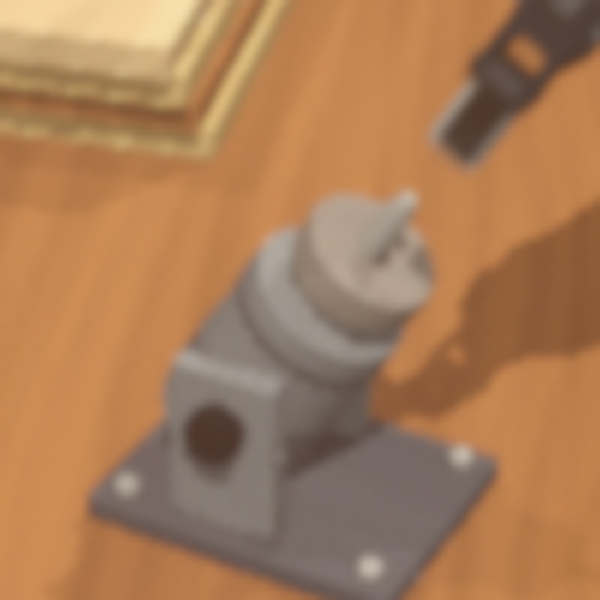

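Emit:
{"method": "servo_tool", "body": {"plan": [{"tx":0.0,"ty":25.0,"tz":5.0,"ax":0.035,"ay":0.09,"az":0.0},{"tx":0.0,"ty":38.0,"tz":0.0,"ax":0.038,"ay":0.1,"az":0.0},{"tx":0.0,"ty":38.0,"tz":0.0,"ax":0.038,"ay":0.1,"az":0.0},{"tx":0.0,"ty":38.0,"tz":0.0,"ax":0.038,"ay":0.1,"az":0.0},{"tx":2.0,"ty":38.0,"tz":0.0,"ax":0.035,"ay":0.09,"az":0.0},{"tx":2.0,"ty":40.0,"tz":0.0,"ax":0.0,"ay":0.0,"az":0.0},{"tx":2.0,"ty":40.0,"tz":0.0,"ax":0.0,"ay":0.0,"az":0.0},{"tx":2.0,"ty":40.0,"tz":0.0,"ax":0.0,"ay":0.0,"az":0.0}], "claw": 1.0}}

```text
time_s: 10.8
eef_pos: [0.4854, 0.1394, 0.2491]
tcp_rot: [1.476, 1.018, -1.474]
contact_force: [1.4, 0.2, 0.2]
width: 0.0852
```

Run:
```python
from h import *
rel(goalR([0,0,-1],JAW),[.4924,.3051,.1]); print(st()[0]['joint_pos'].round(2))
```

```text
t 10.8 p [0.4854 0.1394 0.2491] need mm [   7.   165.7 -149.1] rot [-0.005 -0.001  0.008] F [1.4 0.2 0.2] w 0.0852
[ 0.68 -0.22 -0.16 -0.   -1.62  0.53]
```

Emit:
{"method": "servo_tool", "body": {"plan": [{"tx":2.0,"ty":38.0,"tz":-20.0,"ax":-0.005,"ay":0.0,"az":0.008},{"tx":2.0,"ty":38.0,"tz":-25.0,"ax":0.0,"ay":0.0,"az":0.0},{"tx":2.0,"ty":38.0,"tz":-25.0,"ax":0.0,"ay":0.0,"az":0.0},{"tx":1.0,"ty":30.0,"tz":-25.0,"ax":0.0,"ay":0.0,"az":0.0},{"tx":0.0,"ty":12.0,"tz":-25.0,"ax":0.0,"ay":0.0,"az":0.0},{"tx":0.0,"ty":0.0,"tz":-15.0,"ax":0.0,"ay":0.0,"az":0.0},{"tx":0.0,"ty":0.0,"tz":-15.0,"ax":0.0,"ay":0.0,"az":0.0},{"tx":0.0,"ty":0.0,"tz":0.0,"ax":0.0,"ay":0.0,"az":0.0}], "claw": 0.75}}

```text
time_s: 11.47
eef_pos: [0.4897, 0.3001, 0.1003]
tcp_rot: [1.463, 1.023, -1.458]
contact_force: [0.1, -0.9, -0.5]
width: 0.064
```

Run:
```python
from h import *
rel(goalR([0,0,-1],JAW),[.4924,.3051,.04]); print(st()[0]['joint_pos'].round(2))
```

```text
t 11.47 p [0.4897 0.3001 0.1003] need mm [  2.7   5.  -60.3] rot [-0.001  0.003 -0.01 ] F [ 0.1 -0.9 -0.5] w 0.064
[ 0.9   0.01 -0.23  0.   -1.33  0.32]
```

Emit:
{"method": "servo_tool", "body": {"plan": [{"tx":2.0,"ty":3.0,"tz":-20.0,"ax":0.0,"ay":0.003,"az":-0.01},{"tx":0.0,"ty":1.0,"tz":-20.0,"ax":0.0,"ay":0.0,"az":0.0},{"tx":0.0,"ty":0.0,"tz":-14.0,"ax":0.0,"ay":0.0,"az":0.0},{"tx":0.0,"ty":0.0,"tz":0.0,"ax":0.0,"ay":0.0,"az":0.0}], "claw": 0.75}}

```text
time_s: 11.8
eef_pos: [0.4933, 0.3048, 0.0485]
tcp_rot: [1.472, 1.017, -1.464]
contact_force: [-0.8, 0.0, 0.3]
width: 0.0639
```

Run:
```python
from h import *
rel(goalR([0,0,-1],JAW),[.4924,.3051,.025])
from bench import *
s,p,R=st()
n='side';im=np.ascontiguousarray(camera(n)['image'][:,:,::-1]) 
c=proj(n,p)[0].astype(int); a=im[c[1]-40:c[1]+50,c[0]-45:c[0]+45]; cv2.imwrite(f'pics/{n}6.png',cv2.resize(a,None,fx=6,fy=6,interpolation=cv2.INTER_CUBIC))
```

```text
t 11.8 p [0.4933 0.3048 0.0485] need mm [ -0.9   0.3 -23.5] rot [-0.002  0.004  0.   ] F [-0.8  0.   0.3] w 0.0639
```

View pics/side6.png

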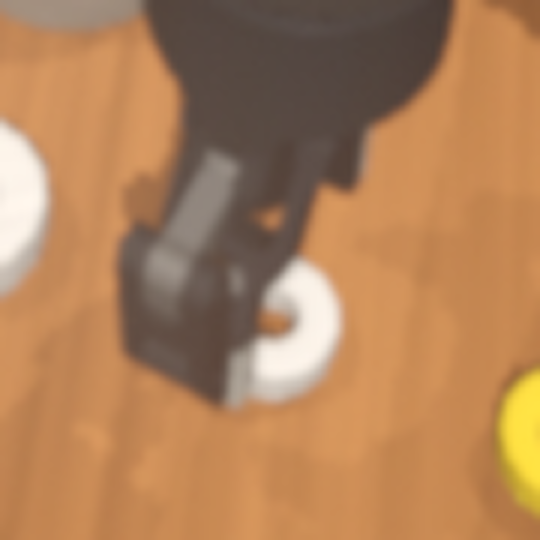

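Emit:
{"method": "servo_tool", "body": {"plan": [{"tx":-0.9,"ty":0.0,"tz":-12.0,"ax":0.0,"ay":0.004,"az":0.0},{"tx":0.0,"ty":0.0,"tz":-9.0,"ax":0.0,"ay":0.0,"az":0.0},{"tx":0.0,"ty":0.0,"tz":-1.0,"ax":0.0,"ay":0.0,"az":0.0},{"tx":0.0,"ty":0.0,"tz":0.0,"ax":0.0,"ay":0.0,"az":0.0}], "claw": 0.75}}

```text
time_s: 12.18
eef_pos: [0.4954, 0.3066, 0.0321]
tcp_rot: [1.478, 1.02, -1.459]
contact_force: [0.9, -0.6, 0.1]
width: 0.0637
```

Run:
```python
from h import *
rel(goalR([0,0,-1],JAW),[.4924,.3051,.0245])
```

```text
t 12.18 p [0.4954 0.3066 0.0321] need mm [-3.  -1.5 -7.6] rot [-0.008  0.007 -0.   ] F [ 0.9 -0.6  0.1] w 0.0637
```

Emit:
{"method": "servo_tool", "body": {"plan": [{"tx":-3.0,"ty":-1.5,"tz":-5.0,"ax":-0.008,"ay":0.007,"az":0.0},{"tx":0.0,"ty":0.0,"tz":-3.0,"ax":0.0,"ay":0.0,"az":0.0},{"tx":0.0,"ty":0.0,"tz":0.0,"ax":0.0,"ay":0.0,"az":0.0}], "claw": 0.75}}

```text
time_s: 12.43
eef_pos: [0.4927, 0.3053, 0.0249]
tcp_rot: [1.469, 1.018, -1.467]
contact_force: [0.2, -1.0, -0.3]
width: 0.064
```

Run:
```python
from h import *
rel(goalR([0,0,-1],JAW),[.4924,.3051,.0245])
```

```text
t 12.43 p [0.4927 0.3053 0.0249] need mm [-0.3 -0.2 -0.4] rot [-0.     0.001 -0.   ] F [ 0.2 -1.  -0.3] w 0.064
```

Emit:
{"method": "servo_tool", "body": {"plan": [{"tx":0.0,"ty":0.0,"tz":0.0,"ax":0.0,"ay":0.0,"az":0.0},{"tx":0.0,"ty":0.0,"tz":0.0,"ax":0.0,"ay":0.0,"az":0.0},{"tx":0.0,"ty":0.0,"tz":0.0,"ax":0.0,"ay":0.0,"az":0.0},{"tx":0.0,"ty":0.0,"tz":0.0,"ax":0.0,"ay":0.0,"az":0.0},{"tx":0.0,"ty":0.0,"tz":0.0,"ax":0.0,"ay":0.0,"az":0.0},{"tx":0.0,"ty":0.0,"tz":0.0,"ax":0.0,"ay":0.0,"az":0.0}], "claw": 0.0}}

```text
time_s: 12.93
eef_pos: [0.493, 0.3058, 0.0259]
tcp_rot: [1.47, 1.018, -1.465]
contact_force: [0.2, -0.0, -0.7]
width: 0.0346
```

Run:
```python
from h import *
rel(goalR([0,0,-1],JAW),ORG+AX*.14)
```

```text
t 12.93 p [0.493  0.3058 0.0259] need mm [ -16.4 -468.3  220.3] rot [-0.001  0.002 -0.001] F [ 0.2 -0.  -0.7] w 0.0346
```

Emit:
{"method": "servo_tool", "body": {"plan": [{"tx":0.0,"ty":0.0,"tz":12.0,"ax":0.0,"ay":0.0,"az":0.0},{"tx":0.0,"ty":-5.0,"tz":35.0,"ax":0.0,"ay":0.0,"az":0.0},{"tx":0.0,"ty":-10.0,"tz":38.0,"ax":0.0,"ay":0.0,"az":0.0},{"tx":0.0,"ty":-15.0,"tz":38.0,"ax":0.0,"ay":0.0,"az":0.0},{"tx":0.0,"ty":-20.0,"tz":38.0,"ax":0.0,"ay":0.0,"az":0.0},{"tx":0.0,"ty":-30.0,"tz":35.0,"ax":0.0,"ay":0.0,"az":0.0},{"tx":0.0,"ty":-35.0,"tz":15.0,"ax":0.0,"ay":0.0,"az":0.0},{"tx":0.0,"ty":-35.0,"tz":5.0,"ax":0.0,"ay":0.0,"az":0.0}], "claw": 0.0}}

```text
time_s: 13.6
eef_pos: [0.4881, 0.1557, 0.2449]
tcp_rot: [1.458, 1.017, -1.466]
contact_force: [0.7, -0.0, 0.2]
width: 0.0344
```

Run:
```python
from h import *
rel(goalR([0,0,-1],JAW),ORG+AX*.14)
shot('p1',.0184,.019,.014)
```

```text
t 13.6 p [0.4881 0.1557 0.2449] need mm [ -11.5 -318.2    1.3] rot [ 0.006 -0.001 -0.007] F [ 0.7 -0.   0.2] w 0.0344
part centre in arbor [-97.1 301.9 173.3]
```

View pics/p1_side.png

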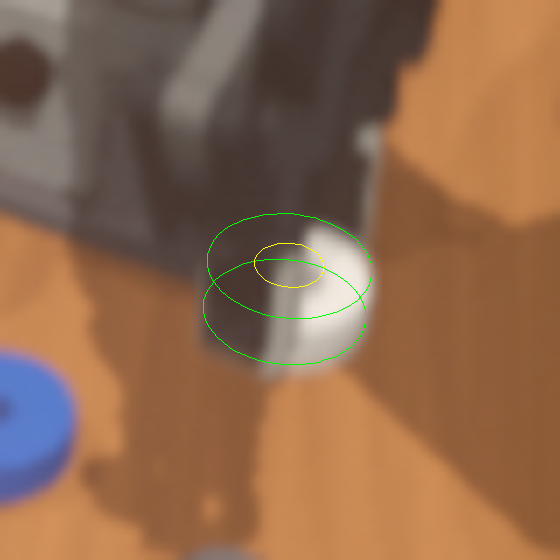

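Emit:
{"method": "servo_tool", "body": {"plan": [{"tx":-1.0,"ty":-40.0,"tz":0.0,"ax":0.0,"ay":0.0,"az":-0.007},{"tx":-2.0,"ty":-40.0,"tz":0.0,"ax":-0.03,"ay":-0.08,"az":0.0},{"tx":-2.0,"ty":-40.0,"tz":0.0,"ax":-0.037,"ay":-0.1,"az":0.0},{"tx":-2.0,"ty":-40.0,"tz":0.0,"ax":-0.037,"ay":-0.1,"az":0.0},{"tx":-2.0,"ty":-40.0,"tz":0.0,"ax":-0.037,"ay":-0.1,"az":0.0},{"tx":-2.0,"ty":-40.0,"tz":0.0,"ax":-0.037,"ay":-0.1,"az":0.0},{"tx":0.0,"ty":-40.0,"tz":0.0,"ax":0.0,"ay":0.0,"az":0.0},{"tx":0.0,"ty":-20.0,"tz":0.0,"ax":0.0,"ay":0.0,"az":0.0}], "claw": 0.0}}

```text
time_s: 14.37
eef_pos: [0.472, -0.1531, 0.2439]
tcp_rot: [1.581, 0.554, -1.075]
contact_force: [0.5, 0.4, 0.8]
width: 0.0345
```

Run:
```python
from h import *
rel(goalR(-AX,JAW),ORG+AX*.105)
```

```text
t 14.37 p [ 0.472  -0.1531  0.2439] need mm [ 21.  -15.5 -28. ] rot [ 0.009  0.014 -0.001] F [0.5 0.4 0.8] w 0.0345
```

Emit:
{"method": "servo_tool", "body": {"plan": [{"tx":9.0,"ty":-7.0,"tz":-12.0,"ax":0.009,"ay":0.014,"az":0.0},{"tx":9.0,"ty":-6.0,"tz":-12.0,"ax":0.0,"ay":0.0,"az":0.0},{"tx":0.0,"ty":0.0,"tz":0.0,"ax":0.0,"ay":0.0,"az":0.0},{"tx":0.0,"ty":0.0,"tz":0.0,"ax":0.0,"ay":0.0,"az":0.0}], "claw": 0.0}}

```text
time_s: 14.7
eef_pos: [0.4865, -0.1721, 0.2217]
tcp_rot: [1.591, 0.56, -1.087]
contact_force: [0.4, -0.7, 0.6]
width: 0.0344
```

Run:
```python
from h import *
rel(goalR(-AX,JAW),ORG+AX*.09);arb(.0184)
```

```text
t 14.7 p [ 0.4865 -0.1721  0.2217] need mm [ 13.5   0.9 -18.7] rot [-0.003  0.005  0.008] F [ 0.4 -0.7  0.6] w 0.0344
part centre in arbor [-1.3 -5.6 94. ]
```

Emit:
{"method": "servo_tool", "body": {"plan": [{"tx":4.0,"ty":0.5,"tz":-6.0,"ax":-0.003,"ay":0.005,"az":0.008},{"tx":4.0,"ty":0.4,"tz":-6.0,"ax":0.0,"ay":0.0,"az":0.0},{"tx":2.5,"ty":0.0,"tz":-4.0,"ax":0.0,"ay":0.0,"az":0.0},{"tx":0.0,"ty":0.0,"tz":0.0,"ax":0.0,"ay":0.0,"az":0.0},{"tx":0.0,"ty":0.0,"tz":0.0,"ax":0.0,"ay":0.0,"az":0.0}], "claw": 0.0}}

```text
time_s: 15.12
eef_pos: [0.4985, -0.1688, 0.2062]
tcp_rot: [1.58, 0.57, -1.082]
contact_force: [-0.3, 0.2, -0.0]
width: 0.0345
```

Run:
```python
from h import *
rel(goalR(-AX,JAW),ORG+AX*.085)
shot('p2',.0184,.019,.014)
```

```text
t 15.12 p [ 0.4985 -0.1688  0.2062] need mm [ 3.9 -3.3 -7.6] rot [ 0.001  0.001 -0.005] F [-0.3  0.2 -0. ] w 0.0345
part centre in arbor [-0.4  1.8 75.6]
```

View pics/p2_side.png

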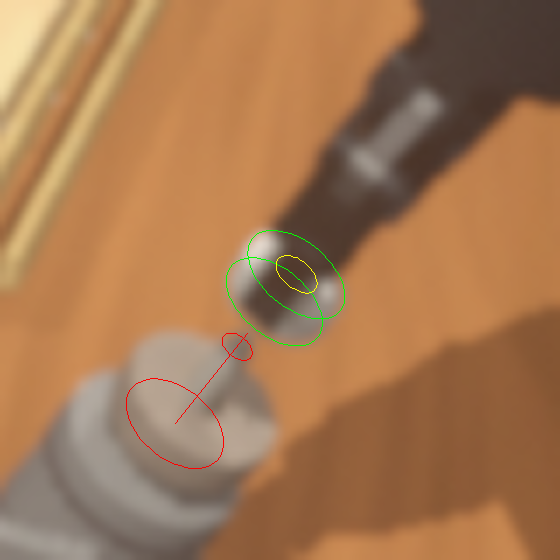

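View pics/p2_top.png

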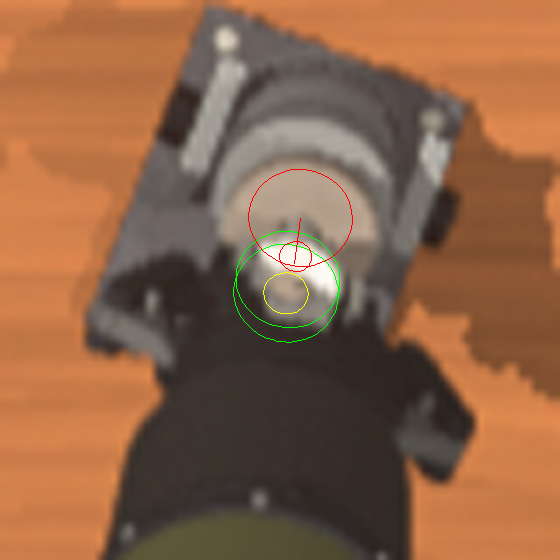

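Emit:
{"method": "servo_tool", "body": {"plan": [{"tx":2.0,"ty":-1.7,"tz":-4.0,"ax":0.0,"ay":0.0,"az":-0.005},{"tx":2.0,"ty":-1.4,"tz":-4.0,"ax":0.0,"ay":0.0,"az":0.0},{"tx":0.0,"ty":0.0,"tz":0.0,"ax":0.0,"ay":0.0,"az":0.0}], "claw": 0.0}}

```text
time_s: 15.47
eef_pos: [0.503, -0.1718, 0.1985]
tcp_rot: [1.584, 0.565, -1.084]
contact_force: [-0.6, -0.2, -1.8]
width: 0.0345
```

Run:
```python
from h import *
rel(goalR(-AX,JAW),ORG+AX*.070);arb(.0184)
```

```text
t 15.47 p [ 0.503  -0.1718  0.1985] need mm [  6.4  -2.9 -12.9] rot [0.    0.003 0.   ] F [-0.6 -0.2 -1.8] w 0.0345
part centre in arbor [ 0.4  0.5 66.3]
```

Emit:
{"method": "servo_tool", "body": {"plan": [{"tx":2.0,"ty":-1.0,"tz":-4.5,"ax":0.0,"ay":0.0,"az":0.0},{"tx":2.0,"ty":-0.9,"tz":-4.3,"ax":0.0,"ay":0.0,"az":0.0},{"tx":2.0,"ty":-0.8,"tz":-4.2,"ax":0.0,"ay":0.0,"az":0.0},{"tx":0.0,"ty":0.0,"tz":0.0,"ax":0.0,"ay":0.0,"az":0.0}], "claw": 0.0}}

```text
time_s: 15.8
eef_pos: [0.5095, -0.175, 0.1838]
tcp_rot: [1.584, 0.565, -1.084]
contact_force: [-0.6, -0.5, -0.4]
width: 0.0346
```

Run:
```python
from h import *
rel(goalR(-AX,JAW),ORG+AX*.0434);arb(.0184)
```

```text
t 15.8 p [ 0.5095 -0.175   0.1838] need mm [ 12.4  -4.3 -21.2] rot [0.    0.003 0.001] F [-0.6 -0.5 -0.4] w 0.0346
part centre in arbor [-0.7 -0.3 49.9]
```

Emit:
{"method": "servo_tool", "body": {"plan": [{"tx":2.3,"ty":-0.8,"tz":-4.0,"ax":0.0,"ay":0.0,"az":0.0},{"tx":2.3,"ty":-0.8,"tz":-4.0,"ax":0.0,"ay":0.0,"az":0.0},{"tx":2.3,"ty":-0.8,"tz":-4.0,"ax":0.0,"ay":0.0,"az":0.0},{"tx":0.0,"ty":0.0,"tz":0.0,"ax":0.0,"ay":0.0,"az":0.0}], "claw": 0.0}}

```text
time_s: 16.13
eef_pos: [0.517, -0.1779, 0.17]
tcp_rot: [1.583, 0.565, -1.085]
contact_force: [-0.3, 0.1, -0.8]
width: 0.0343
```

Run:
```python
from h import *
rel(goalR(-AX,JAW),ORG+AX*.0434);arb(.0184)
```

```text
t 16.13 p [ 0.517  -0.1779  0.17  ] need mm [ 4.9 -1.5 -7.4] rot [0.    0.002 0.001] F [-0.3  0.1 -0.8] w 0.0343
part centre in arbor [-0.7 -0.3 34. ]
```

Emit:
{"method": "servo_tool", "body": {"plan": [{"tx":2.0,"ty":-0.6,"tz":-3.0,"ax":0.0,"ay":0.0,"az":0.0},{"tx":1.6,"ty":-0.5,"tz":-2.6,"ax":0.0,"ay":0.0,"az":0.0},{"tx":0.0,"ty":0.0,"tz":0.0,"ax":0.0,"ay":0.0,"az":0.0},{"tx":0.5,"ty":-0.2,"tz":-1.2,"ax":0.0,"ay":0.0,"az":0.0},{"tx":0.5,"ty":-0.2,"tz":-1.2,"ax":0.0,"ay":0.0,"az":0.0}], "claw": 0.0}}

```text
time_s: 16.55
eef_pos: [0.5219, -0.1797, 0.1633]
tcp_rot: [1.583, 0.564, -1.086]
contact_force: [-21.9, 12.2, 15.2]
width: 0.0344
```

Run:
```python
from h import *
rel(goalR(-AX,JAW),ORG+AX*.0434);arb(.0184)
```

```text
t 16.55 p [ 0.5219 -0.1797  0.1633] need mm [-0.   0.3 -0.7] rot [0.001 0.002 0.002] F [-21.9  12.2  15.2] w 0.0344
part centre in arbor [ 0.5 -0.3 25.5]
```

Emit:
{"method": "servo_tool", "body": {"plan": [{"tx":0.0,"ty":0.0,"tz":0.0,"ax":0.0,"ay":0.0,"az":0.0},{"tx":0.0,"ty":0.0,"tz":0.0,"ax":0.0,"ay":0.0,"az":0.0},{"tx":0.0,"ty":0.0,"tz":0.0,"ax":0.0,"ay":0.0,"az":0.0},{"tx":-2.0,"ty":0.8,"tz":4.0,"ax":0.0,"ay":0.0,"az":0.0},{"tx":-10.0,"ty":4.0,"tz":18.0,"ax":0.0,"ay":0.0,"az":0.0},{"tx":-17.0,"ty":6.5,"tz":32.0,"ax":0.0,"ay":0.0,"az":0.0},{"tx":-14.0,"ty":6.5,"tz":28.0,"ax":0.0,"ay":0.0,"az":0.0}], "claw": 0.8}}

```text
time_s: 17.13
eef_pos: [0.4757, -0.1625, 0.2407]
tcp_rot: [1.578, 0.57, -1.098]
contact_force: [0.5, 0.0, 1.4]
width: 0.0683
```

Run:
```python
from h import *
rel(goalR([0,0,-1],JAW),[.4973,.059,.1])
from bench import *
im=camera('side')['image'][:,:,::-1]
cv2.imwrite('pics/s7.png',cv2.resize(im[110:210,250:350],None,fx=6,fy=6,interpolation=cv2.INTER_CUBIC))
cv2.imwrite('pics/s7c.png',cv2.resize(im[210:310,260:360],None,fx=6,fy=6,interpolation=cv2.INTER_CUBIC))
```

```text
t 17.13 p [ 0.4757 -0.1625  0.2407] need mm [  21.6  221.5 -140.7] rot [0.186 0.48  0.003] F [0.5 0.  1.4] w 0.0683
```

View pics/s7.png

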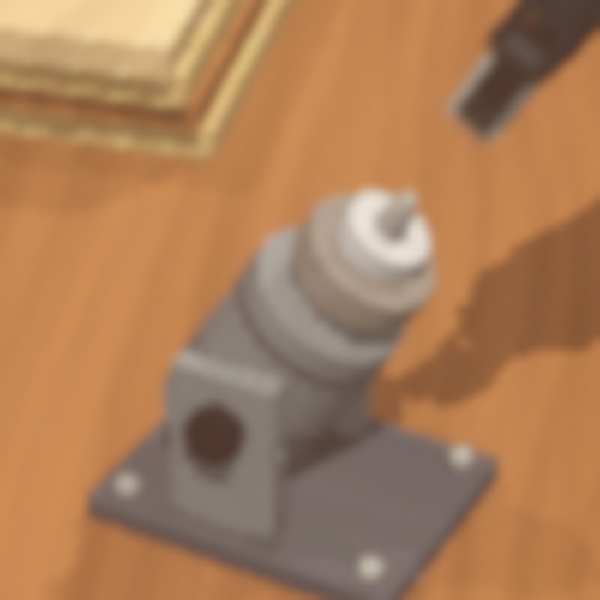

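View pics/s7c.png

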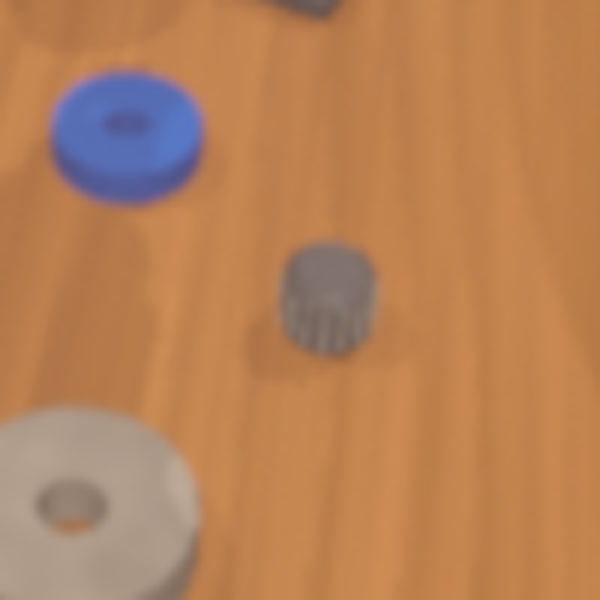

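Emit:
{"method": "servo_tool", "body": {"plan": [{"tx":2.0,"ty":25.0,"tz":0.0,"ax":0.035,"ay":0.09,"az":0.0},{"tx":3.0,"ty":38.0,"tz":0.0,"ax":0.038,"ay":0.1,"az":0.0},{"tx":4.0,"ty":38.0,"tz":-10.0,"ax":0.038,"ay":0.1,"az":0.0},{"tx":4.0,"ty":38.0,"tz":-20.0,"ax":0.038,"ay":0.1,"az":0.0},{"tx":4.0,"ty":38.0,"tz":-25.0,"ax":0.035,"ay":0.09,"az":0.0},{"tx":3.0,"ty":30.0,"tz":-30.0,"ax":0.0,"ay":0.0,"az":0.0},{"tx":0.0,"ty":8.0,"tz":-30.0,"ax":0.0,"ay":0.0,"az":0.0},{"tx":0.0,"ty":0.0,"tz":0.0,"ax":0.0,"ay":0.0,"az":0.0}], "claw": 0.8}}

```text
time_s: 17.85
eef_pos: [0.494, 0.0586, 0.1418]
tcp_rot: [1.477, 1.019, -1.467]
contact_force: [-1.0, -1.1, -1.6]
width: 0.0684
```

Run:
```python
from h import *
rel(goalR([0,0,-1],JAW),[.4973,.059,.06])
```

```text
t 17.85 p [0.494  0.0586 0.1418] need mm [  3.3   0.4 -81.8] rot [-0.006  0.003  0.005] F [-1.  -1.1 -1.6] w 0.0684
```

Emit:
{"method": "servo_tool", "body": {"plan": [{"tx":2.0,"ty":0.0,"tz":-25.0,"ax":-0.006,"ay":0.003,"az":0.005},{"tx":0.0,"ty":0.0,"tz":-25.0,"ax":0.0,"ay":0.0,"az":0.0},{"tx":0.0,"ty":0.0,"tz":-18.0,"ax":0.0,"ay":0.0,"az":0.0},{"tx":0.0,"ty":0.0,"tz":-5.0,"ax":0.0,"ay":0.0,"az":0.0},{"tx":0.0,"ty":0.0,"tz":0.0,"ax":0.0,"ay":0.0,"az":0.0}], "claw": 0.8}}

```text
time_s: 18.27
eef_pos: [0.4981, 0.0571, 0.0734]
tcp_rot: [1.468, 1.014, -1.46]
contact_force: [-0.7, 1.1, 0.0]
width: 0.0683
```

Run:
```python
from h import *
rel(goalR([0,0,-1],JAW),[.4973,.059,.03])
from bench import *
s,p,R=st()
n='side';im=np.ascontiguousarray(camera(n)['image'][:,:,::-1]) 
c=proj(n,p)[0].astype(int); a=im[c[1]-40:c[1]+50,c[0]-45:c[0]+45]; cv2.imwrite(f'pics/{n}8.png',cv2.resize(a,None,fx=6,fy=6,interpolation=cv2.INTER_CUBIC))
```

```text
t 18.27 p [0.4981 0.0571 0.0734] need mm [ -0.8   1.9 -43.4] rot [ 0.002  0.007 -0.004] F [-0.7  1.1  0. ] w 0.0683
```

View pics/side8.png

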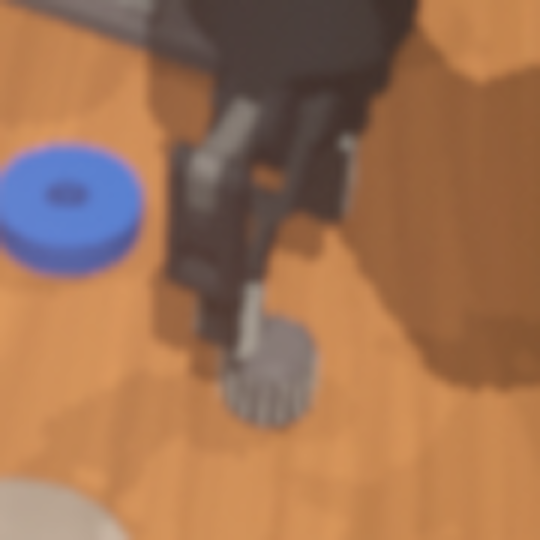

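Emit:
{"method": "servo_tool", "body": {"plan": [{"tx":-0.8,"ty":1.8,"tz":-15.0,"ax":0.002,"ay":0.007,"az":-0.004},{"tx":0.0,"ty":0.0,"tz":-15.0,"ax":0.0,"ay":0.0,"az":0.0},{"tx":0.0,"ty":0.0,"tz":-8.0,"ax":0.0,"ay":0.0,"az":0.0},{"tx":0.0,"ty":0.0,"tz":-3.0,"ax":0.0,"ay":0.0,"az":0.0},{"tx":0.0,"ty":0.0,"tz":0.0,"ax":0.0,"ay":0.0,"az":0.0}], "claw": 0.8}}

```text
time_s: 18.73
eef_pos: [0.5018, 0.0594, 0.0398]
tcp_rot: [1.479, 1.013, -1.457]
contact_force: [0.2, 0.7, -0.3]
width: 0.0683
```

Run:
```python
from h import *
rel(goalR([0,0,-1],JAW),[.4973,.059,.03])
```

```text
t 18.73 p [0.5018 0.0594 0.0398] need mm [-4.5 -0.4 -9.8] rot [-0.004  0.012  0.002] F [ 0.2  0.7 -0.3] w 0.0683
```

Emit:
{"method": "servo_tool", "body": {"plan": [{"tx":-4.5,"ty":-0.4,"tz":-6.0,"ax":-0.004,"ay":0.012,"az":0.002},{"tx":0.0,"ty":0.0,"tz":-4.0,"ax":0.0,"ay":0.0,"az":0.0},{"tx":0.0,"ty":0.0,"tz":0.0,"ax":0.0,"ay":0.0,"az":0.0},{"tx":0.0,"ty":0.0,"tz":0.0,"ax":0.0,"ay":0.0,"az":0.0}], "claw": 0.8}}

```text
time_s: 19.07
eef_pos: [0.498, 0.0593, 0.0313]
tcp_rot: [1.469, 1.018, -1.465]
contact_force: [0.2, 0.2, 0.1]
width: 0.0681
```

Run:
```python
from h import *
rel(goalR([0,0,-1],JAW),[.4973,.059,.03])
```

```text
t 19.07 p [0.498  0.0593 0.0313] need mm [-0.7 -0.3 -1.3] rot [-0.001  0.002 -0.001] F [0.2 0.2 0.1] w 0.0681
```

Emit:
{"method": "servo_tool", "body": {"plan": [{"tx":-0.7,"ty":-0.3,"tz":-1.0,"ax":0.0,"ay":0.002,"az":0.0},{"tx":0.0,"ty":0.0,"tz":0.0,"ax":0.0,"ay":0.0,"az":0.0},{"tx":0.0,"ty":0.0,"tz":0.0,"ax":0.0,"ay":0.0,"az":0.0},{"tx":0.0,"ty":0.0,"tz":0.0,"ax":0.0,"ay":0.0,"az":0.0},{"tx":0.0,"ty":0.0,"tz":0.0,"ax":0.0,"ay":0.0,"az":0.0},{"tx":0.0,"ty":0.0,"tz":0.0,"ax":0.0,"ay":0.0,"az":0.0},{"tx":0.0,"ty":0.0,"tz":0.0,"ax":0.0,"ay":0.0,"az":0.0}], "claw": 0.0}}

```text
time_s: 19.65
eef_pos: [0.4978, 0.0592, 0.0313]
tcp_rot: [1.469, 1.019, -1.465]
contact_force: [0.0, 0.0, 0.3]
width: 0.032
```

Run:
```python
from h import *
rel(goalR([0,0,-1],JAW),[.4973,.059,.03])
```

```text
t 19.65 p [0.4978 0.0592 0.0313] need mm [-0.5 -0.2 -1.3] rot [-0.001  0.002 -0.001] F [0.  0.  0.3] w 0.032
```

Emit:
{"method": "servo_tool", "body": {"plan": [{"tx":0.0,"ty":0.0,"tz":12.0,"ax":0.0,"ay":0.0,"az":0.0},{"tx":0.0,"ty":0.0,"tz":35.0,"ax":0.0,"ay":0.0,"az":0.0},{"tx":0.0,"ty":0.0,"tz":38.0,"ax":0.0,"ay":0.0,"az":0.0},{"tx":0.0,"ty":0.0,"tz":38.0,"ax":0.0,"ay":0.0,"az":0.0},{"tx":0.0,"ty":-5.0,"tz":38.0,"ax":0.0,"ay":0.0,"az":0.0},{"tx":-2.0,"ty":-15.0,"tz":38.0,"ax":0.0,"ay":0.0,"az":0.0},{"tx":-3.0,"ty":-25.0,"tz":25.0,"ax":0.0,"ay":0.0,"az":0.0}], "claw": 0.0}}

```text
time_s: 20.23
eef_pos: [0.4853, 0.013, 0.2588]
tcp_rot: [1.453, 1.025, -1.478]
contact_force: [1.3, -0.4, -0.1]
width: 0.0322
```

Run:
```python
from h import *
rel(goalR([0,0,-1],JAW),ORG+AX*.14)
shot('c1',.0313-.015,.0175,.03)
```

```text
t 20.23 p [0.4853 0.013  0.2588] need mm [  -8.7 -175.4  -12.5] rot [ 0.005 -0.014 -0.004] F [ 1.3 -0.4 -0.1] w 0.0322
part centre in arbor [-48.3 167.2 163.5]
```

View pics/c1_side.png

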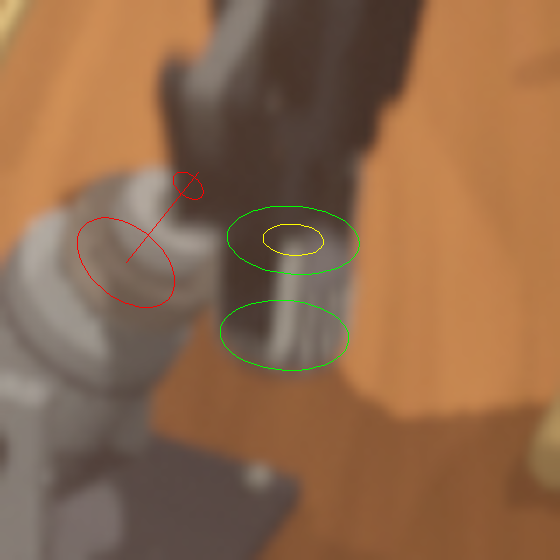

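Emit:
{"method": "servo_tool", "body": {"plan": [{"tx":-1.0,"ty":-25.0,"tz":0.0,"ax":-0.03,"ay":-0.09,"az":-0.004},{"tx":-2.0,"ty":-30.0,"tz":0.0,"ax":-0.038,"ay":-0.1,"az":0.0},{"tx":-2.0,"ty":-30.0,"tz":0.0,"ax":-0.038,"ay":-0.1,"az":0.0},{"tx":-2.0,"ty":-30.0,"tz":0.0,"ax":-0.038,"ay":-0.1,"az":0.0},{"tx":-2.0,"ty":-30.0,"tz":0.0,"ax":-0.038,"ay":-0.1,"az":0.0},{"tx":0.0,"ty":-20.0,"tz":-5.0,"ax":0.0,"ay":0.0,"az":0.0},{"tx":0.0,"ty":0.0,"tz":0.0,"ax":0.0,"ay":0.0,"az":0.0}], "claw": 0.0}}

```text
time_s: 20.92
eef_pos: [0.475, -0.1594, 0.2532]
tcp_rot: [1.581, 0.551, -1.082]
contact_force: [-0.7, -0.9, -1.0]
width: 0.0317
```

Run:
```python
from h import *
rel(goalR(-AX,JAW),ORG+AX*.112);arb(.0313)
```

```text
t 20.92 p [ 0.475  -0.1594  0.2532] need mm [ 14.7  -8.  -31.2] rot [0.009 0.011 0.005] F [-0.7 -0.9 -1. ] w 0.0317
part centre in arbor [  1.6   2.1 116. ]
```

Emit:
{"method": "servo_tool", "body": {"plan": [{"tx":6.0,"ty":-4.0,"tz":-13.0,"ax":0.009,"ay":0.011,"az":0.005},{"tx":6.0,"ty":-3.0,"tz":-13.0,"ax":0.0,"ay":0.0,"az":0.0},{"tx":0.0,"ty":0.0,"tz":0.0,"ax":0.0,"ay":0.0,"az":0.0},{"tx":0.0,"ty":0.0,"tz":0.0,"ax":0.0,"ay":0.0,"az":0.0}], "claw": 0.0}}

```text
time_s: 21.25
eef_pos: [0.4853, -0.1675, 0.2273]
tcp_rot: [1.586, 0.566, -1.088]
contact_force: [0.4, -0.9, 0.2]
width: 0.0319
```

Run:
```python
from h import *
rel(goalR(-AX,JAW),ORG+AX*.096);arb(.0313)
```

```text
t 21.25 p [ 0.4853 -0.1675  0.2273] need mm [ 12.   -2.7 -19.2] rot [-0.002  0.001  0.004] F [ 0.4 -0.9  0.2] w 0.0319
part centre in arbor [-0.9 -1.7 87.4]
```

Emit:
{"method": "servo_tool", "body": {"plan": [{"tx":4.0,"ty":-0.9,"tz":-6.0,"ax":-0.002,"ay":0.001,"az":0.004},{"tx":4.0,"ty":-0.8,"tz":-6.0,"ax":0.0,"ay":0.0,"az":0.0},{"tx":2.5,"ty":-0.5,"tz":-5.0,"ax":0.0,"ay":0.0,"az":0.0},{"tx":0.0,"ty":0.0,"tz":0.0,"ax":0.0,"ay":0.0,"az":0.0},{"tx":0.0,"ty":0.0,"tz":0.0,"ax":0.0,"ay":0.0,"az":0.0}], "claw": 0.0}}

```text
time_s: 21.67
eef_pos: [0.4976, -0.1681, 0.2107]
tcp_rot: [1.581, 0.57, -1.084]
contact_force: [0.1, 0.0, -0.8]
width: 0.0321
```

Run:
```python
from h import *
rel(goalR(-AX,JAW),ORG+AX*.086);arb(.0313)
shot('c2',.0313-.015,.0175,.03)
```

```text
t 21.67 p [ 0.4976 -0.1681  0.2107] need mm [  4.3  -3.9 -11.2] rot [ 0.     0.    -0.003] F [ 0.1  0.  -0.8] w 0.0321
part centre in arbor [ 1.   2.2 67.1]
part centre in arbor [ 1.   2.2 82.1]
```

View pics/c2_side.png

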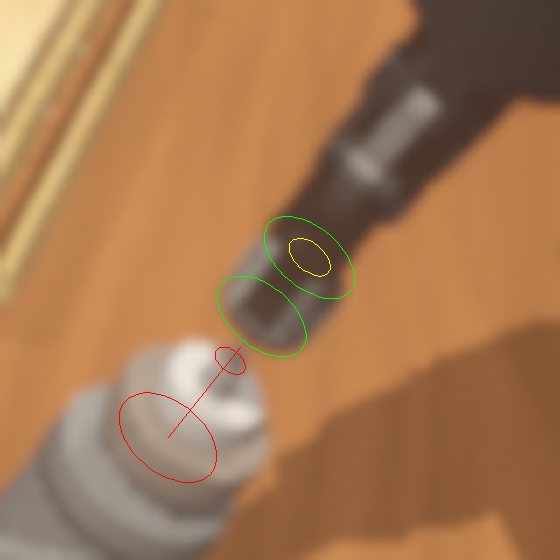

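View pics/c2_top.png

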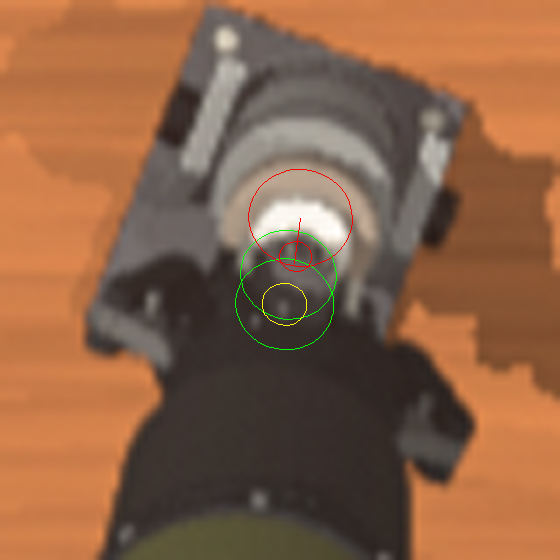

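Emit:
{"method": "servo_tool", "body": {"plan": [{"tx":1.7,"ty":-1.7,"tz":-4.0,"ax":0.0,"ay":0.0,"az":-0.003},{"tx":1.4,"ty":-1.2,"tz":-4.0,"ax":0.0,"ay":0.0,"az":0.0},{"tx":1.0,"ty":-0.7,"tz":-2.5,"ax":0.0,"ay":0.0,"az":0.0},{"tx":0.0,"ty":0.0,"tz":0.0,"ax":0.0,"ay":0.0,"az":0.0},{"tx":0.0,"ty":0.0,"tz":0.0,"ax":0.0,"ay":0.0,"az":0.0}], "claw": 0.0}}

```text
time_s: 22.18
eef_pos: [0.5021, -0.172, 0.2]
tcp_rot: [1.583, 0.566, -1.085]
contact_force: [0.1, -0.2, -1.3]
width: 0.0319
```

Run:
```python
from h import *
rel(goalR(-AX,JAW),ORG+AX*.0633);arb(.0313)
shot('c3',.0313-.015,.0175,.03)
```

```text
t 22.18 p [ 0.5021 -0.172   0.2   ] need mm [ 10.4  -3.9 -20.2] rot [0.    0.002 0.   ] F [ 0.1 -0.2 -1.3] w 0.0319
part centre in arbor [ 0.5  0.  55.1]
part centre in arbor [ 0.5  0.  70.1]
```

View pics/c3_side.png

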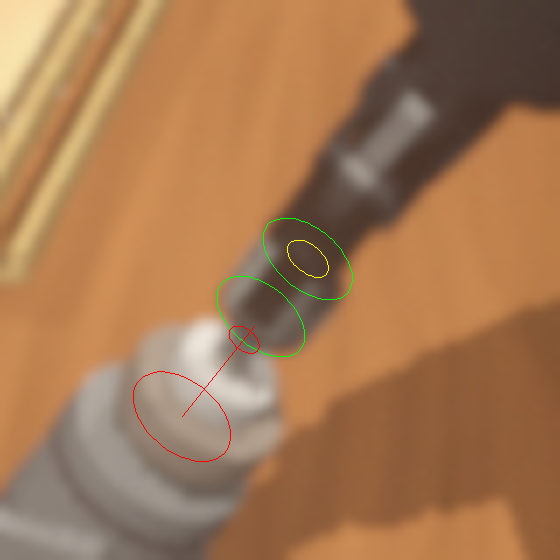

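Aligned; advance 12 mm along the axis.

Emit:
{"method": "servo_tool", "body": {"plan": [{"tx":1.9,"ty":-0.7,"tz":-3.6,"ax":0.0,"ay":0.0,"az":0.0},{"tx":1.9,"ty":-0.7,"tz":-3.6,"ax":0.0,"ay":0.0,"az":0.0},{"tx":1.9,"ty":-0.7,"tz":-3.4,"ax":0.0,"ay":0.0,"az":0.0},{"tx":0.0,"ty":0.0,"tz":0.0,"ax":0.0,"ay":0.0,"az":0.0}], "claw": 0.0}}

```text
time_s: 22.62
eef_pos: [0.5085, -0.1741, 0.1891]
tcp_rot: [1.584, 0.566, -1.084]
contact_force: [-0.7, 0.5, -0.3]
width: 0.032
```

Run:
```python
from h import *
rel(goalR(-AX,JAW),ORG+AX*.0633);arb(.0313)
```

```text
t 22.62 p [ 0.5085 -0.1741  0.1891] need mm [ 4.1 -1.8 -9.2] rot [-0.     0.003 -0.   ] F [-0.7  0.5 -0.3] w 0.032
part centre in arbor [ 0.9  0.3 42.2]
```

Tip is in the bore; 9–10 mm to go.

Emit:
{"method": "servo_tool", "body": {"plan": [{"tx":1.5,"ty":-0.7,"tz":-3.6,"ax":0.0,"ay":0.0,"az":0.0},{"tx":1.5,"ty":-0.7,"tz":-3.4,"ax":0.0,"ay":0.0,"az":0.0},{"tx":0.0,"ty":0.0,"tz":0.0,"ax":0.0,"ay":0.0,"az":0.0},{"tx":0.6,"ty":-0.2,"tz":-1.5,"ax":0.0,"ay":0.0,"az":0.0}], "claw": 0.0}}

```text
time_s: 22.95
eef_pos: [0.5126, -0.1761, 0.1804]
tcp_rot: [1.583, 0.565, -1.084]
contact_force: [-18.3, 8.7, 17.1]
width: 0.0321
```

Run:
```python
from h import *
rel(goalR(-AX,JAW),ORG+AX*.0633);arb(.0313)
```

```text
t 22.95 p [ 0.5126 -0.1761  0.1804] need mm [-0.   0.2 -0.6] rot [0.001 0.003 0.   ] F [-18.3   8.7  17.1] w 0.0321
part centre in arbor [ 0.5 -0.2 32.4]
```

Seated at 32.4 mm with about 25 N pressing along the axis. Release and retract.

Emit:
{"method": "servo_tool", "body": {"plan": [{"tx":0.0,"ty":0.0,"tz":0.0,"ax":0.0,"ay":0.0,"az":0.0},{"tx":0.0,"ty":0.0,"tz":0.0,"ax":0.0,"ay":0.0,"az":0.0},{"tx":0.0,"ty":0.0,"tz":0.0,"ax":0.0,"ay":0.0,"az":0.0},{"tx":-2.0,"ty":0.8,"tz":4.0,"ax":0.0,"ay":0.0,"az":0.0},{"tx":-10.0,"ty":4.0,"tz":18.0,"ax":0.0,"ay":0.0,"az":0.0},{"tx":-17.0,"ty":6.5,"tz":32.0,"ax":0.0,"ay":0.0,"az":0.0},{"tx":-14.0,"ty":6.5,"tz":28.0,"ax":0.0,"ay":0.0,"az":0.0},{"tx":0.0,"ty":0.0,"tz":0.0,"ax":0.0,"ay":0.0,"az":0.0}], "claw": 0.8}}

```text
time_s: 23.62
eef_pos: [0.4663, -0.1589, 0.265]
tcp_rot: [1.582, 0.565, -1.088]
contact_force: [0.8, -0.2, 1.0]
width: 0.0683
```

Run:
```python
from h import *
from bench import *
s,p,R=st(); print(p,s['width'],s['time_s'])
Ra=goalR(-AX,JAW); a=np.linspace(0,2*np.pi,61); ring=np.c_[0*a,np.cos(a),np.sin(a)]
for n,(x,y) in (('side',(255,120)),('top',(295,185))):
    im=camera(n)['image'][:,:,::-1]; cv2.imwrite(f'pics/end_{n}_full.png',im)
    z=cv2.resize(im[y:y+80,x:x+80],None,fx=7,fy=7,interpolation=cv2.INTER_CUBIC)
    cv2.imwrite(f'pics/end_{n}.png',z)
```

```text
[ 0.46632793 -0.15888884  0.26496684] 0.06826257226792393 23.6167
```

View pics/end_side.png

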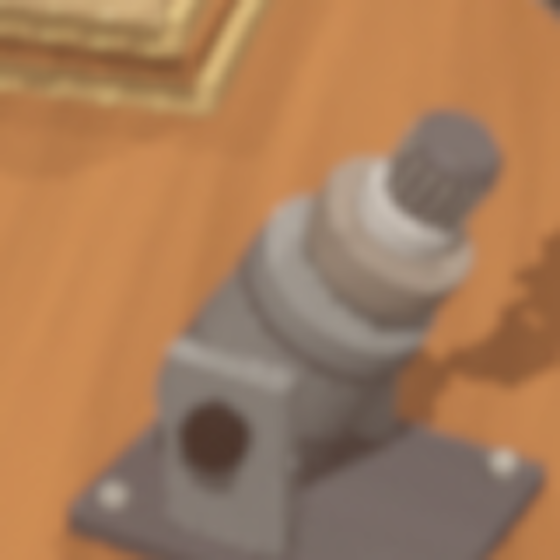

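View pics/end_top_full.png

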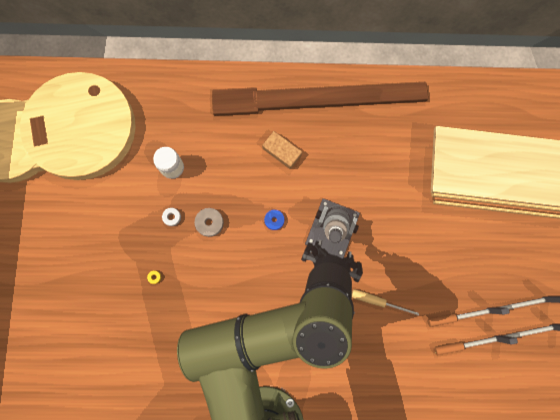

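```bash
python3 -c "
from bench import *
print(sign_off())"
```

```text
the job is handed in; nothing more can be done
None
```

The sharpening head is loaded and handed in at about 24 s of the 64 s limit. The small grey wheel lies on the shoulder, the small white spacer on the wheel, and the cap over the end of the arbor, closed end out. The hand-in gave no verdict.

| Part | Measured height at seating (mm) | Nominal (mm) | Force along the axis |
|---|---|---|---|
| Wheel centre | 10.0 | 9 | about 8–10 N |
| Spacer centre | 25.5 | 25 | about 26 N |
| Cap underside | 32.4 | 32 | about 25 N |

- **Fit:** heights come from the arm's own position as each part stopped against its seat, and all three were within 0.6 mm of the axis. The last side picture shows the stack flat and in order.
- **At hand-in:** the gripper was open and withdrawn about 100 mm along the arbor axis, and no contact force showed. In the last top picture the tin, sanding block and screwdriver look where they were.
- **Disagreements:**
  - The cameras sat about 1–2 mm off the arm's positions, but by roughly the same amount for the arbor and the parts.
  - The finger opening read 2 to 3.5 mm under each part's stated diameter. The wheel and spacer outlines in the pictures matched their stated sizes.

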